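# Put the bird-feeding station in order

## Task

Put the bird-feeding station in order with whatever has been left out this time. Hang each tool that is there (steel scoop, hand brush, wooden feeder frame) by its ring on one of the pegboard's upward-slanting pegs, one tool to a peg and slid right down to the bend, and stand the canister, the carton and the saucer (those that are there) upright on the layout board, each fully inside the outline drawn for it. Something may be knocked aside while you work, so check before you finish, and leave all other things where they are.

Things in the scene. Friction and masses are not known exactly. Their poses are not given: they have to be found in the camera images.
- scoop: Steel scoop, 183 mm long, about 160 g. Origin: underside of the handle at the balance point. Handle is a bar 18 mm wide (along y), 22 mm high, from x = -20 to +55 mm; the open trough (64 mm wide, 30 mm high) runs from x = -20 to -80 mm. Lies flat on its underside, z up off it; balances within 5 mm of the origin. Hanging ring at its +x end.
- brush: Small green hand brush lying bristles up, 185 mm long, about 120 g. Origin: underside of the handle at the balance point. Handle is a bar 20 mm wide (along y), 24 mm high, from x = -20 to +55 mm; the head with rigid bristles (42 mm wide, 40 mm high) runs from x = -20 to -82 mm. Lies flat on its underside, z up off it; balances within 5 mm of the origin. Hanging ring at its +x end.
- frame: Wooden feeder frame, a flat rectangle 110 mm (x) by 124 mm (y), 24 mm thick, of 12 mm bars, with a middle slat 18 mm wide (y), 24 mm high, 86 mm long along x through its centre; 41 mm free on each side of the slat. About 140 g. Origin: underside, at the middle of the slat. Lies flat on its underside, z up off it; balances within 5 mm of the origin. Hanging ring at its +x end.
- canister: Flip-top plastic canister, upright cylinder 56 mm diameter, 72 mm high, about 180 g. Origin: centre of its underside, z up.
- carton: Cardboard feed-cake carton, 50 mm (x) by 84 mm (y) by 55 mm high, about 220 g. Origin: centre of its underside, z up.
- saucer: Glazed blue deep saucer, round, 92 mm across the rim and 82 mm at the foot, 28 mm high, open on top; sloping wall 8 mm thick (middle of the wall about 41 mm from the centre at 20 mm height), inner floor 6 mm up. About 200 g. Can be lifted by pinching the rim. Origin: centre of its underside, z up.
- layout: Wooden layout board lying on the table, fixed, 135 mm (x) by 400 mm (y), 10 mm thick; three black outlines are drawn in a row on it, 125 mm apart, in an order that varies. Origin: centre of its underside.
- mark_canister: Small drawn circle, 72 mm diameter: the canister's place. Origin: its centre, on the layout board's top face (10 mm above the table).
- mark_carton: Drawn rectangle, 66 mm (x) by 100 mm (y): the carton's place, long side along the rectangle's y (either way round). Origin: its centre, on the layout board's top face.
- mark_saucer: Large drawn circle, 108 mm diameter: the saucer's place. Origin: its centre, on the layout board's top face.
- board: White pegboard, fixed, upright panel 460 mm wide (along its y), 12 mm thick, from 60 to 270 mm above the table, on two feet behind it; its face looks along its own -x, towards the robot. Origin: on the table below the middle of the face. Carries three steel pegs 150 mm apart.
- peg1: The left (the robot's left) peg, 8 mm round steel, fixed: a 30 mm level stub, a bend, then a straight part slanting up towards the robot, 50 degrees above level. Origin: the bend, 225 mm above the table and 30 mm in front of the board's face. z points along the slanted part (tip at 74 mm); x points up and into the board, y along the board.
- peg2: The middle peg, 8 mm round steel, fixed: a 30 mm level stub, a bend, then a straight part slanting up towards the robot, 50 degrees above level. Origin: the bend, 225 mm above the table and 30 mm in front of the board's face. z points along the slanted part (tip at 74 mm); x points up and into the board, y along the board.
- peg3: The right peg, 8 mm round steel, fixed: a 30 mm level stub, a bend, then a straight part slanting up towards the robot, 50 degrees above level. Origin: the bend, 225 mm above the table and 30 mm in front of the board's face. z points along the slanted part (tip at 74 mm); x points up and into the board, y along the board.
- scoop_eye (a point): Centre of the scoop's hanging ring: a round steel ring of 7 mm wire, about 31 mm clear opening, 47 mm outside, in the tool's own plane; 80 mm from the tool's origin along its +x and 12 mm above its underside.
- brush_eye (a point): Centre of the brush's hanging ring: a round steel ring of 7 mm wire, about 31 mm clear opening, 47 mm outside, in the tool's own plane; 80 mm from the tool's origin along its +x and 12 mm above its underside.
- frame_eye (a point): Centre of the frame's hanging ring: a round steel ring of 7 mm wire, about 31 mm clear opening, 47 mm outside, in the tool's own plane; 80 mm from the tool's origin along its +x and 12 mm above its underside.
- pot: Small terracotta pot, 68 mm wide, 55 mm high; not part of the job, to be left where it is. Origin at its underside.
- tin: Flat round metal tin, 60 mm diameter, 28 mm high, standing in front of the pegboard's foot; not part of the job, to be left where it is. Origin at its underside.
- jar: Jar, 64 mm diameter, 80 mm high; not part of the job, to be left where it is. Origin at its underside.
- bottle: Bottle, 66 mm diameter, 160 mm high; not part of the job, to be left where it is. Origin at its underside.
- spoon: Spoon lying on the table; not part of the job, to be left where it is. Origin at its underside.
- block: Dark wooden block 90 x 40 x 20 mm; not part of the job, to be left where it is. Origin at its underside.
- screwdriver: Screwdriver lying on the table; not part of the job, to be left where it is. Origin at its underside.
Mind the look-alikes: they are no part of the job. What is shaped like the brush but yellow is not meant.

How it is judged:
At the end, for the whole second after the job is handed in: Each tool present hangs on its own peg, ring centre within 40 mm of the bend (rings over 80 mm apart); each canister, carton, saucer present stands upright (0.12 rad) on the layout board within 15 mm of its outline's centre, the carton along its rectangle within 0.22 rad ((distance between scoop_eye and peg1 below 0.04 m or distance between scoop_eye and peg2 below 0.04 m or distance between scoop_eye and peg3 below 0.04 m) and (distance between brush_eye and peg1 below 0.04 m or distance between brush_eye and peg2 below 0.04 m or distance between brush_eye and peg3 below 0.04 m) and (distance between frame_eye and peg1 below 0.04 m or distance between frame_eye and peg2 below 0.04 m or distance between frame_eye and peg3 below 0.04 m) and distance between scoop_eye and brush_eye above 0.08 m and distance between each of scoop_eye, brush_eye and frame_eye above 0.08 m and horizontal distance between canister and mark_canister below 0.015 m and angle between each of canister, carton, saucer's own z axis and vertical below 0.12 rad and height (world z) of each of canister, carton, saucer below 0.016 m and horizontal distance between carton and mark_carton below 0.015 m and horizontal distance between saucer and mark_saucer below 0.015 m and angle between the y axis of carton and the y axis of mark_carton, either way round below 0.22 rad); the robot touches nothing.
It fails at once if a thing that is not part of the job is displaced by more than 50 mm (distance of any of pot, tin, jar, bottle, spoon, block, screwdriver from where it was at the start of the episode above 0.05 m).
Of scoop, brush, frame only 2 to 3 are there at a start; the rules pass over those that are not, and their reading is None.
Of canister, carton, saucer only 2 to 3 are there at a start; the rules pass over those that are not, and their reading is None.
At some moment in a run one of canister, carton, saucer may be knocked a few centimetres aside while the robot is not near it.
It also fails if it takes over 210 s, if anything falls off the work surface, if the arm or the gripper's body presses on something with over 40 N, if the wrist force passes 120 N, or if a joint passes its speed limit or range.

## Robot

A 6-joint arm with a two-finger parallel gripper is mounted at the origin on the work surface. World frame = base frame: x ahead of the robot, y to its left, z up, the work surface at z = 0. Lengths are in m, angles in rad, forces in N, time in s.
With the tool pointing down it reaches from about 0.25 to 0.85 m from the base axis. Payload 12.5 kg.
Tool frame: the origin (TCP) lies midway between the tips of the shut fingers; the grasp point (between the pads) lies 19 mm behind it (arm.grip_point_offset is the distance from the TCP to the grasp point, in m); z points along the fingers, x is the direction in which the jaws open and shut, and the axes are right-handed (so a half turn about z gives the same grasp; the last joint's range is limited). The gripper opens to 93 mm and grips with 3 to 60 N. Pads are 15 mm wide; open, the fingers measure 128 mm over their backs; the gripper's body (75 mm by 188 mm) begins 65 mm behind the grasp point.
Start: joints at [-1.261, 0.351, 1.652, -0, 1.139, -0.085], TCP at [0.212, -0.508, 0.219] pointing down, gripper open.
Joint ranges: [-2.75, 2.75], [-0.79, 2.1], [0.01, 2.65], [-1.57, 4.71], [0.07, 3.14], [-2.87, 2.87]. Speed limits (rad/s): [2.22, 2.22, 2.79, 3.14, 3.14, 3.14].

## Interface

Orientations are given as a unit quaternion [x, y, z, w].
In Python, from bench import arm gives the robot as it stands.
- The arm moves only by the tool carry_out, never from a script. Its argument "plan" is text: rows parted by semicolons, each of 5 numbers parted by spaces: the shift along the tool's x, y, z in m, then the turn about the tool's z in degrees, then the gripper command: -1 is shut, 1 is fully open, values between are in proportion. A call has 1 to 5 rows; each row is the pose to reach, as a shift and turn from the pose measured when the call began, along the tool's axes at that moment; what a row does not reach only later rows make up. A row lasts 1/10 s, in which the tool goes at most 50 mm and 8.59 degrees, less where a joint would pass 70% of its speed; a pose out of reach is approached as far as the arm can. A call with a gripper value outside its range is refused whole. The fingers move at their own pace and stop on an object; "squeeze" is the grip in N (left out, the last holds). Time passes only in rows, so rows that repeat a pose let the fingers close. It gives the time, the measured TCP pose, the force and the opening at its end, in the units of the state.
- arm.get_state(): the state, without advancing time (a new reading comes with each control period).
- arm.camera(name): name is "scene" or "top" or "wrist"; returns a dict with "pixels" (420x560x3 uint8, blue, green, red), "camera_matrix" (3x3 intrinsics, pixels), "xyz" and "rotation" of the camera in the world. Camera axes: x right, y up, looking along -z (the intrinsics and any distortion apply to the point x, -y, -z); pixel columns grow to the right and rows downward; lengths in m; the calibration is good to about 2 mm. A picture is of the moment at which its call begins. There is no depth.
- arm.sign_off(): hands the job in, once; it reports no verdict.
Trained networks look in the newest picture that a camera, given by its name, has taken for a name from the list of things; names that differ only in an ending like _2 or _b are one class to them, and where a whole thing is asked for, a point or a joint stands for the part that bears it (a point fixed in the world has none). Each returns a list of dicts, best first, with "conf" (0 to 1); they miss things now and then, are a little off and sometimes report something else, mostly with a low value. They report only what shows in the picture. A call takes as long as a camera call. They do not tell look-alikes from the thing itself.
- arm.recognise(camera, query): "bbox" ([centre column, centre row, width, height] in pixels, round what is visible of it).
- arm.cut_out(camera, query): "region" (420x560 bool, what is visible of it) and "bbox" ([centre column, centre row, width, height] in pixels, round what is visible of it).
The state is a dict: "time": time; "q": joint angles; "qvel": joint speeds; "tau": joint torques, N m; "tcp_pos": TCP position; "tcp_rot": TCP orientation; "force": force on the tool from outside, world axes, zero at the start; "moment": the same for the moment, N m; "grip_width": opening from 0.0 (shut) to 1.0 (fully open).
Only numpy, scipy, OpenCV 4.12 (cv2) and the standard library are available. Lean on these libraries where they do the work, as an engineer would, in place of code of your own. Each camera call takes 0.05 s, during which the arm holds its last target.

## Working session

There is one attempt and no reset: what is moved stays moved. The work goes in short steps, Python scripts to look and compute and a tool call to move; the robot and the scene stay as the last step left them, time stands still between calls to the robot, and variables do not carry over. Pictures are saved under pics/ and viewed, and the job is handed in when it is done.

Besides the shell and the picture viewer there is one more tool, called after "Request:" as name(argument=value, ...), one argument or row to a line, values as JSON. carry_out: Moves the arm, as the interface text tells. Its arguments: {"type":"object","properties":{"plan":{"type":"string"},"squeeze":{"type":"number"}},"required":["plan"]}

```bash
mkdir -p pics; ls; cat > h.py <<'E'
from bench import arm
import numpy as np, cv2
from scipy.spatial.transform import Rotation as R
def snap(cam,name=None):
    c=arm.camera(cam)
    if name: cv2.imwrite('pics/'+name,c['pixels'])
    return c
E
python3 - <<'E'
from h import *
s=arm.get_state(); print({k:np.round(v,3) for k,v in s.items()})
for n in ['scene','top','wrist']:
    c=snap(n,n+'0.png'); print(n,c['camera_matrix'],c['xyz'],c['rotation'],[k for k in c])
E
```

```text
pics
{'time': np.float64(0.0), 'q': array([-1.261,  0.351,  1.652, -0.   ,  1.139, -0.085]), 'qvel': array([-0.001, -0.   , -0.001, -0.001,  0.004, -0.001]), 'tau': array([ 0.0000e+00, -4.9733e+01, -2.8526e+01,  7.0000e-02,  2.6000e-02,
       -0.0000e+00]), 'tcp_pos': array([ 0.211, -0.507,  0.218]), 'tcp_rot': array([ 0.832, -0.555, -0.   , -0.   ]), 'force': array([-0.06 , -0.08 , -0.665]), 'moment': array([-0.013,  0.011,  0.027]), 'grip_width': np.float64(1.004)}
scene [[546.48529663   0.         284.37733557]
 [  0.         546.48529663 211.21264599]
 [  0.           0.           1.        ]] [ 1.32614311 -0.49583166  1.09340941] [0.32830659 0.19406972 0.49200146 0.78261504] ['pixels', 'camera_matrix', 'xyz', 'rotation']
top [[436.73175436   0.         276.09882357]
 [  0.         436.73175436 205.7417888 ]
 [  0.           0.           1.        ]] [ 0.2564426  -0.09062756  1.45763864] [ 0.06230689 -0.06021006 -0.69652423  0.71228266] ['pixels', 'camera_matrix', 'xyz', 'rotation']
wrist [[352.08839572   0.         280.19547329]
 [  0.         352.08839572 216.5331828 ]
 [  0.           0.           1.        ]] [ 0.27898053 -0.48081565  0.38539784] [-0.10957984  0.07237579 -0.54934796  0.82520956] ['pixels', 'camera_matrix', 'xyz', 'rotation']
```

View pics/scene0.png

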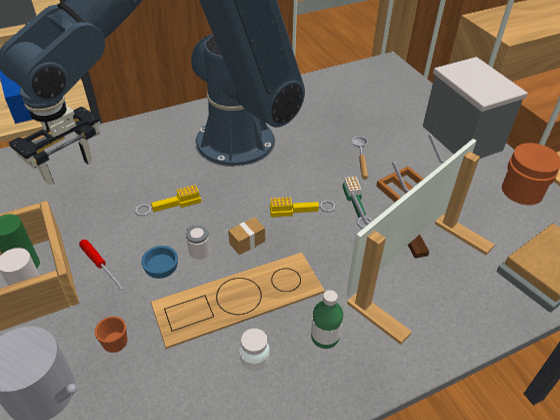

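View pics/top0.png

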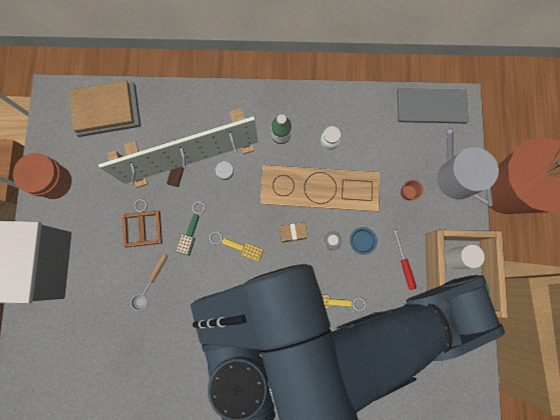

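View pics/wrist0.png

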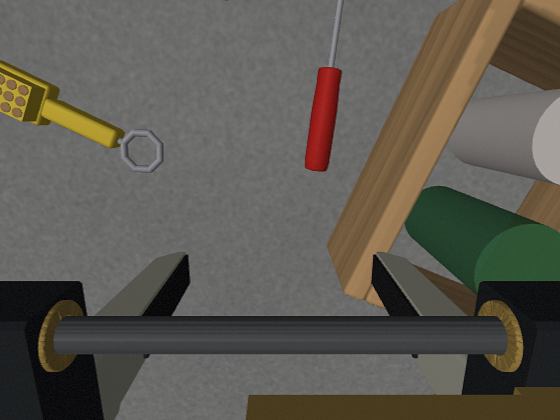

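```bash
cat >> h.py <<'E'
def cammat(c):
    Rc=R.from_quat(c['rotation']).as_matrix()
    return Rc,np.array(c['xyz']),np.array(c['camera_matrix'])
def proj(c,P):
    Rc,t,K=cammat(c); P=np.atleast_2d(P); q=(P-t)@Rc; q=q*[1,-1,-1]
    return (q/q[:,2:])@K.T[:,:2]
def ray(c,uv):
    Rc,t,K=cammat(c); uv=np.atleast_2d(uv)
    d=np.c_[(uv[:,0]-K[0,2])/K[0,0],-(uv[:,1]-K[1,2])/K[1,1],-np.ones(len(uv))]
    return t,d@Rc.T
def onz(c,uv,z):
    t,d=ray(c,uv); return t+d*((z-t[2])/d[:,2])[:,None]
def crop(c,x0,y0,x1,y1,f,name):
    cv2.imwrite('pics/'+name,cv2.resize(c['pixels'][y0:y1,x0:x1],None,fx=f,fy=f,interpolation=cv2.INTER_CUBIC))
E
python3 - <<'E'
from h import *
for n in ['scene','top']:
    c=snap(n)
    for k in ['scoop','brush','frame','canister','carton','saucer','layout','mark_canister','mark_carton','mark_saucer','board','pot','tin','jar','bottle','spoon','block','screwdriver','peg1','scoop_eye']:
        r=arm.recognise(n,k)
        print(n,k,[(np.round(o['bbox']).astype(int).tolist(),round(o['conf'],2), np.round(onz(c,o['bbox'][:2],0.01)[0,:2],3).tolist()) for o in r][:4])
    if n=='top': crop(c,90,100,390,320,2.6,'top1.png')
    else: crop(c,260,120,500,350,2.6,'scene1.png')
print(arm.get_state()['time'])
E
```

```text
scene scoop []
scene brush [([300, 209, 65, 21], 0.97, [0.38, 0.041]), ([353, 198, 23, 47], 0.95, [0.405, 0.199]), ([173, 198, 54, 23], 0.75, [0.186, -0.265])]
scene frame [([399, 183, 50, 31], 0.97, [0.407, 0.356])]
scene canister [([198, 245, 21, 33], 0.81, [0.384, -0.262])]
scene carton [([246, 234, 35, 38], 0.69, [0.402, -0.134])]
scene saucer [([160, 262, 38, 30], 0.71, [0.398, -0.371])]
scene layout [([237, 299, 169, 96], 0.9, [0.588, -0.238]), ([258, 350, 34, 41], 0.38, [0.735, -0.249])]
scene mark_canister [([399, 184, 47, 36], 0.24, [0.411, 0.356])]
scene mark_carton []
scene mark_saucer [([360, 158, 13, 44], 0.7, [0.258, 0.312])]
scene board [([419, 239, 148, 211], 0.82, [0.615, 0.279])]
scene pot [([255, 308, 4, 0], 0.67, [0.63, -0.208]), ([111, 336, 33, 36], 0.57, [0.56, -0.532]), ([99, 264, 46, 52], 0.55, [0.34, -0.51])]
scene tin [([400, 185, 44, 32], 0.74, [0.414, 0.356])]
scene jar []
scene bottle [([328, 320, 34, 57], 0.81, [0.735, -0.068])]
scene spoon [([360, 158, 15, 43], 0.77, [0.258, 0.315])]
scene block [([416, 246, 25, 23], 0.74, [0.632, 0.255])]
scene screwdr
[... 1049 characters left out ...]
k_saucer []
top board [([180, 147, 160, 77], 0.96, [0.709, 0.253])]
top pot [([415, 188, 26, 24], 0.79, [0.583, -0.551]), ([225, 172, 17, 20], 0.4, [0.625, 0.092])]
top tin [([224, 171, 18, 20], 0.79, [0.626, 0.096]), ([134, 174, 5, 20], 0.18, [0.607, 0.405])]
top jar [([331, 138, 21, 23], 0.81, [0.751, -0.269])]
top bottle [([282, 129, 18, 33], 0.76, [0.78, -0.099])]
top spoon [([149, 280, 36, 58], 0.85, [0.254, 0.326])]
top block [([317, 188, 117, 46], 0.6, [0.573, -0.221]), ([175, 179, 9, 15], 0.52, [0.594, 0.263]), ([184, 158, 8, 18], 0.2, [0.67, 0.235])]
top screwdriver [([410, 273, 14, 33], 0.55, [0.295, -0.526])]
top peg1 [([133, 177, 5, 16], 0.55, [0.6, 0.405])]
top scoop_eye []
2.25
```

View pics/top1.png

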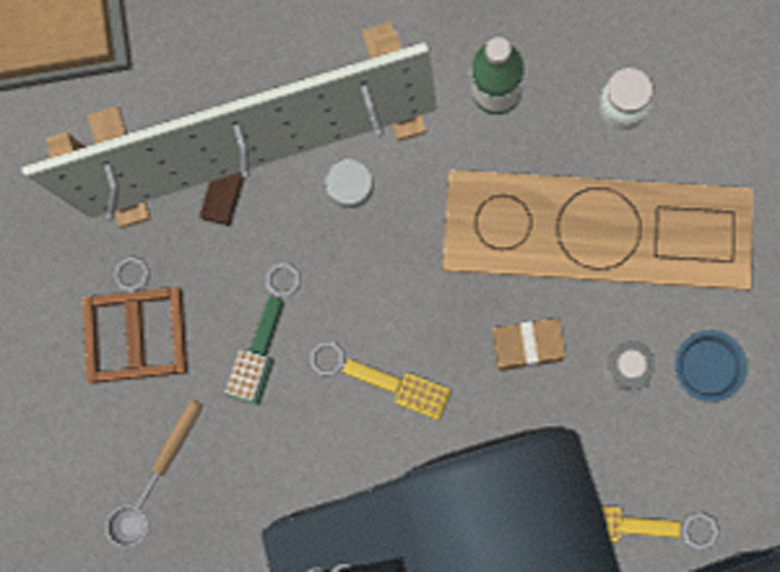

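View pics/scene1.png

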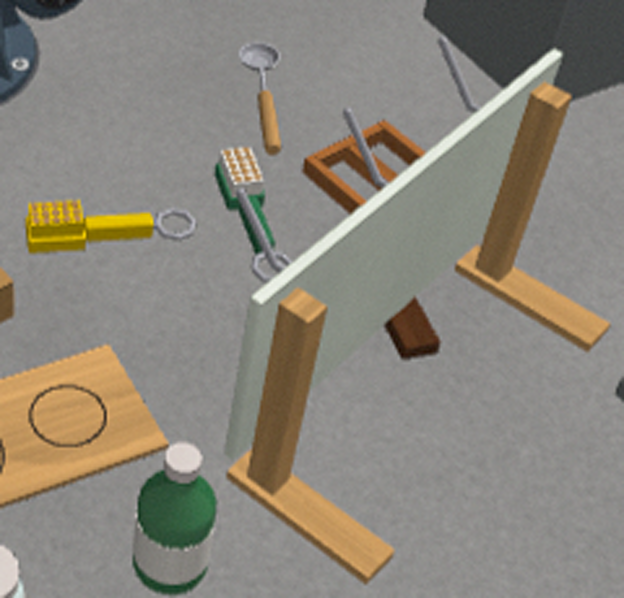

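```bash
cat > fit.py <<'E'
from h import *
from scipy.optimize import least_squares
s50,c50=np.sin(np.radians(50)),np.cos(np.radians(50))
def rot(a): return np.array([[np.cos(a),-np.sin(a),0],[np.sin(a),np.cos(a),0],[0,0,1]])
def bw(p,L): # board local->world
    return np.atleast_2d(L)@rot(p[2]).T+[p[0],p[1],0]
def tips(): return np.array([[-.03-.074*c50,y,.225+.074*s50] for y in (.15,0,-.15)])
def bends(): return np.array([[-.03,y,.225] for y in (.15,0,-.15)])
def roots(): return np.array([[0,y,.225] for y in (.15,0,-.15)])
E
python3 - <<'E'
from fit import *
ct=snap('top'); cs=snap('scene')
T=np.array([[110,217],[244,175],[378,132]])/2.6+[90,100]
S=np.array([[441,40],[348,111],[240,190]])/2.6+[260,120]
f=lambda p: np.r_[(proj(ct,bw(p,tips()))-T).ravel(),(proj(cs,bw(p,tips()))-S).ravel()]
r=least_squares(f,[.66,.25,-.27]); print(r.x,np.round(r.fun,1))
p=r.x
for c,n in ((ct,'top'),(cs,'scene')):
    im=cv2.resize(c['pixels'],None,fx=3,fy=3,interpolation=cv2.INTER_CUBIC)
    def ln(P,col):
        q=proj(c,P)*3+1
        cv2.polylines(im,[np.round(q*8).astype(np.int32)],False,col,1,cv2.LINE_AA,3)
    for i in range(3):
        ln(bw(p,[roots()[i],bends()[i],tips()[i]]),(0,0,255))
    ln(bw(p,[[0,.23,.06],[0,.23,.27],[0,-.23,.27],[0,-.23,.06],[0,.23,.06]]),(255,0,255))
    ln(bw(p,[[0.012,.23,.27],[0.012,-.23,.27]]),(255,0,255))
    if n=='top': cv2.imwrite('pics/fit_top.png',im[100*3:190*3,90*3:265*3])
    else: cv2.imwrite('pics/fit_scene.png',im[130*3:320*3,340*3:490*3])
E
```

```text
[0.64214357 0.19959861 0.34066314] [-0.6 -1.   0.1 -1.4  0.1 -1.1 -0.2 -1.5 -0.8 -1.3 -0.4 -0.6]
```

View pics/fit_top.png

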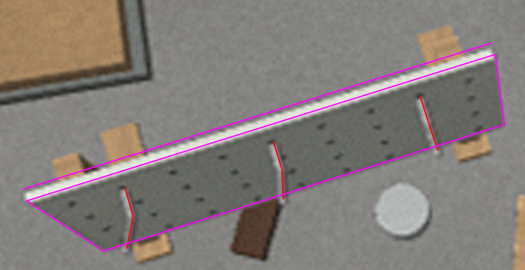

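View pics/fit_scene.png

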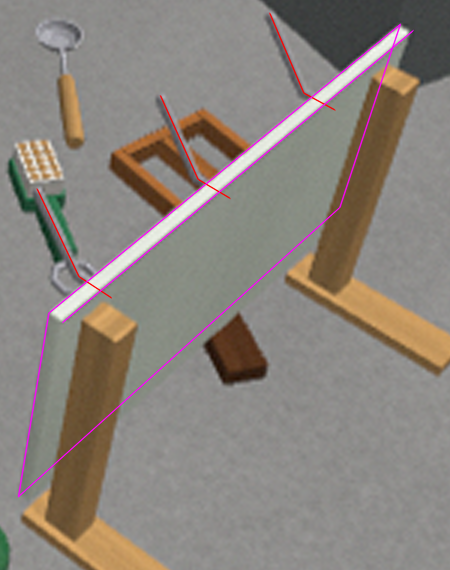

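```bash
cat >> h.py <<'E'
def to(xyz,phi=None,s=None):
    """world TCP target, tool-x heading phi (deg) -> tool-frame shift and turn"""
    s=s or arm.get_state()
    Rt=R.from_quat(s['tcp_rot']).as_matrix()
    d=Rt.T@(np.array(xyz)-s['tcp_pos'])
    ph=np.degrees(np.arctan2(Rt[1,0],Rt[0,0]))
    turn=0 if phi is None else -((phi-ph+180)%360-180)
    print('t %.2f tcp %s phi %.1f q6 %.2f | shift %s turn %.1f'%(s['time'],np.round(s['tcp_pos'],4),ph,s['q'][5],np.round(d,4),turn), 'tilt',np.round(Rt[:,2],3))
E
python3 - <<'E'
from h import *
c=snap('top')
for n,uv in dict(bring=(282,280),bhead=(249,376),fring=(131,273),fo=(134,335)).items():
    print(n,onz(c,np.array(uv)/2.6+[90,100],.012))
to([.35,.2,.25],-109)
E
```

```text
bring [[0.49726069 0.17707865 0.012     ]]
bhead [[0.37247174 0.212495   0.012     ]]
fring [[0.50208374 0.3728482  0.012     ]]
fo [[0.42162536 0.36286578 0.012     ]]
t 2.40 tcp [ 0.2116 -0.5077  0.2186] phi -67.4 q6 -0.08 | shift [-0.6    -0.4    -0.0314] turn 41.6 tilt [-0.  0. -1.]
```

Request:
carry_out(
  plan="-0.25 -0.167 0 20 1; -0.25 -0.167 0 20 1; -0.25 -0.167 0 20 1; -0.25 -0.167 0 20 1; -0.25 -0.167 0 20 1",
)

```text
time: 2.9
tcp_pos: [0.2597, -0.2605, 0.2186]
tcp_rot: [0.723, -0.691, 0.0, -0.0]
force: [0.5, 0.2, -0.5]
grip_width: 0.997
```

```bash
python3 - <<'E'
from h import *
to([.40,.21,.22],-106)
E
```

```text
t 2.90 tcp [ 0.2597 -0.2605  0.2186] phi -87.4 q6 0.61 | shift [-0.4638 -0.1613 -0.0014] turn 18.6 tilt [ 0. -0. -1.]
```

Request:
carry_out(
  plan="-0.464 -0.161 0 19 1; -0.464 -0.161 0 19 1; -0.464 -0.161 0 19 1; -0.464 -0.161 0 19 1; -0.464 -0.161 0 19 1",
)

```text
time: 3.4
tcp_pos: [0.3253, -0.0428, 0.2191]
tcp_rot: [-0.598, 0.801, -0.001, 0.0]
force: [0.6, -1.1, 0.5]
grip_width: 0.997
```

```bash
python3 - <<'E'
from h import *
to([.40,.21,.22],-106)
E
```

```text
t 3.40 tcp [ 0.3253 -0.0428  0.2191] phi -106.5 q6 1.59 | shift [-2.636e-01  1.000e-04 -1.000e-03] turn -0.5 tilt [ 0.002 -0.001 -1.   ]
```

Request:
carry_out(
  plan="-0.264 0 0 0 1; -0.264 0 0 0 1; -0.264 0 0 0 1; -0.264 0 0 0 1; -0.264 0 0 0 1",
)

```text
time: 3.9
tcp_pos: [0.3959, 0.1977, 0.2192]
tcp_rot: [-0.599, 0.801, -0.001, 0.001]
force: [0.6, -0.3, 0.4]
grip_width: 1.0
```

Request:
carry_out(
  plan="-0.02 0 0 0 1; -0.02 0 0 0 1",
)

```text
time: 4.1
tcp_pos: [0.4019, 0.2192, 0.219]
tcp_rot: [-0.6, 0.8, -0.001, 0.001]
force: [-0.4, 0.2, -0.8]
grip_width: 1.001
```

```bash
python3 - <<'E'
from h import *
to([.40,.21,.22],-106)
c=snap('wrist','w1.png')
for q in ['brush','frame']:
    print(q,[(np.round(o['bbox']).tolist(),o['conf']) for o in arm.recognise('wrist',q)])
# project model
o=np.array([.4203,.1989]);th=np.radians(-15.8);d=np.array([np.cos(th),np.sin(th)])
print(proj(c,[[*(o+.08*d),.012],[*o,.024],[*(o-.05*d),.04]]))
E
```

```text
t 4.10 tcp [0.4019 0.2192 0.219 ] phi -106.3 q6 2.25 | shift [ 0.0094 -0.0008 -0.001 ] turn -0.3 tilt [ 0.002 -0.    -1.   ]
brush [([292.0, 156.0, 45.0, 191.0], 0.58), ([451.0, 170.0, 194.0, 56.0], 0.57), ([500.0, 3.0, 23.0, 6.0], 0.57)]
frame [([146.0, 198.0, 154.0, 158.0], 0.71), ([291.0, 155.0, 46.0, 188.0], 0.46)]
[[292.68451098  91.54075588]
 [292.91597904 172.61302661]
 [293.35395387 223.52283004]]
```

View pics/w1.png

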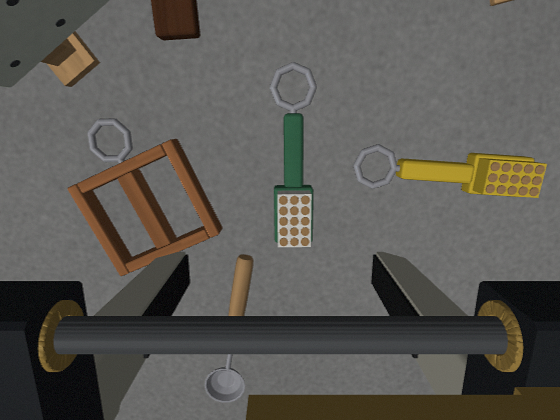

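```bash
python3 - <<'E'
from h import *
c=snap('wrist')
b=[onz(c,uv,z)[0] for uv,z in [((293,87),.012),((293,114),.024),((293.5,247),.040),((294.5,247),.040)]]
print('brush',np.round(b,4), [np.linalg.norm(b[0][:2]-x[:2]) for x in b[1:]])
f=[onz(c,uv,z)[0] for uv,z in [((109,140),.012),((125,272),.0),((220,235),.0),((69,187),.024),((175,140),.024),((145,208),.024)]]
print('frame',np.round(f,4))
th=lambda a,b: np.degrees(np.arctan2(*(a-b)[[1,0]]))
print(th(b[0],b[2]),th(f[0],f[5]),th(f[3],f[4]))
print([np.round(x,3) for x in (np.linalg.norm(f[3]-f[4]),np.linalg.norm(f[1]-f[2]),np.linalg.norm(f[0]-f[5]))])
E
```

```text
brush [[0.5005 0.1723 0.012 ]
 [0.4753 0.1798 0.024 ]
 [0.3469 0.2163 0.04  ]
 [0.3466 0.2153 0.04  ]] [np.float64(0.02627228682850774), np.float64(0.15979270069295914), np.float64(0.1598031220087868)]
frame [[0.5044 0.37   0.012 ]
 [0.3588 0.4189 0.    ]
 [0.3706 0.296  0.    ]
 [0.4709 0.4235 0.024 ]
 [0.4846 0.3007 0.024 ]
 [0.4276 0.3561 0.024 ]]
-16.01835745175848 10.214553543795049 96.40136061448163
[np.float64(0.124), np.float64(0.123), np.float64(0.079)]
```

```bash
python3 - <<'E'
from h import *
to([.4255,.1938,.006],-106)
E
```

```text
t 4.30 tcp [0.4014 0.216  0.2192] phi -106.5 q6 2.25 | shift [ 0.0144 -0.029   0.2133] turn -0.5 tilt [ 0.002 -0.001 -1.   ]
```

Request:
carry_out(
  plan="0.014 -0.029 0.05 0 1; 0.014 -0.029 0.1 0 1; 0.014 -0.029 0.14 0 1; 0.014 -0.029 0.18 0 1; 0.014 -0.029 0.19 0 1",
)

```text
time: 4.8
tcp_pos: [0.4237, 0.1924, 0.0265]
tcp_rot: [-0.598, 0.802, -0.0, -0.002]
force: [0.0, 0.1, 0.4]
grip_width: 0.997
```

```bash
python3 - <<'E'
from h import *
to([.4255,.1938,.006],-106)
c=snap('wrist','w2.png')
E
```

```text
t 4.80 tcp [0.4237 0.1924 0.0265] phi -106.6 q6 2.19 | shift [-0.0019 -0.0014  0.0205] turn -0.6 tilt [-0.003 -0.003 -1.   ]
```

View pics/w2.png

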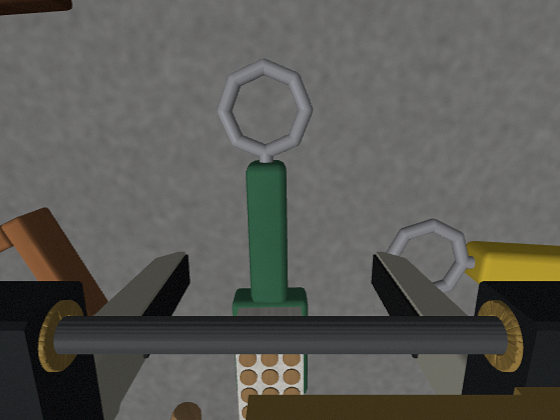

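```bash
python3 - <<'E'
from h import *
c=snap('wrist')
b=[onz(c,uv,z)[0] for uv,z in [((265,107),.012),((266.5,164),.024),((269.5,290),.024)]]
print(np.round(b,4)); d=b[0]-b[2]; print(np.degrees(np.arctan2(d[1],d[0])))
# TCP itself projected
s=arm.get_state(); Rt=R.from_quat(s['tcp_rot']).as_matrix()
print(proj(c,[s['tcp_pos']+Rt@v for v in ([0,0,0],[.0465,0,0],[-.0465,0,0],[0,-.08,0])]))
E
```

```text
[[0.5031 0.1761 0.012 ]
 [0.4773 0.1828 0.024 ]
 [0.4132 0.2009 0.024 ]]
-15.395572496521435
[[276.35428273 269.93569657]
 [368.04355452 269.92721165]
 [184.5295919  269.94419401]
 [276.03484019 104.42884574]]
```

Request:
carry_out(
  plan="-0.006 -0.002 0 -1 0.08; -0.006 -0.002 0 -1 0.08; -0.006 -0.002 0.01 -1 0.08; -0.006 -0.002 0.02 -1 0.08; -0.006 -0.002 0.0205 -1 0.08",
)

```text
time: 5.4
tcp_pos: [0.4281, 0.1983, 0.0074]
tcp_rot: [-0.605, 0.796, -0.0, -0.001]
force: [0.4, 0.1, -0.3]
grip_width: 0.621
```

Request:
carry_out(
  plan="0 0 0 0 -1; 0 0 0 0 -1; 0 0 0 0 -1; 0 0 0 0 -1; 0 0 0 0 -1",
  squeeze=30,
)

```text
time: 5.9
tcp_pos: [0.4282, 0.1983, 0.0076]
tcp_rot: [-0.605, 0.796, -0.0, -0.001]
force: [-0.3, -0.3, 1.2]
grip_width: 0.207
```

```bash
python3 - <<'E'
from h import *
to([.4255,.1938,.15],-106)
c=snap('wrist','w3.png')
E
```

```text
t 5.90 tcp [0.4282 0.1983 0.0076] phi -105.6 q6 2.18 | shift [ 0.0054  0.0015 -0.1424] turn 0.4 tilt [-0.001 -0.002 -1.   ]
```

View pics/w3.png

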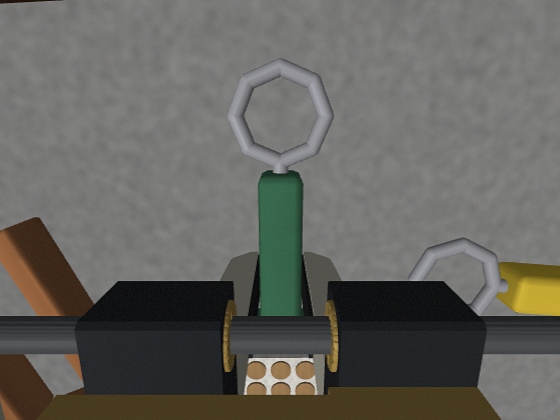

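Request:
carry_out(
  plan="0 0 -0.03 0 -1; 0 0 -0.08 0 -1; 0 0 -0.13 0 -1; 0 0 -0.18 0 -1; 0 0 -0.23 0 -1",
)

```text
time: 6.45
tcp_pos: [0.4279, 0.1986, 0.2398]
tcp_rot: [-0.605, 0.796, -0.0, -0.001]
force: [1.4, 0.4, -1.8]
grip_width: 0.211
```

```bash
cat >> fit.py <<'E'
BP=np.array([.6421,.1996,.3407])
E
python3 - <<'E'
from fit import *
print('tips',bw(BP,tips()),'bends',bw(BP,bends()))
c=snap('wrist','w4.png'); s=arm.get_state(); Rt=R.from_quat(s['tcp_rot']).as_matrix()
# ring in tool frame: guess
zt=-.0044
p=onz(c,(280,112),s['tcp_pos'][2]-zt)[0]; print('ring tool',Rt.T@(p-s['tcp_pos']))
th=np.degrees(BP[2]); d=np.array([np.cos(BP[2]),np.sin(BP[2])])
t=bw(BP,tips())[1]
to([*(t[:2]-.079*d),.34],th-90)
E
```

```text
tips [[0.51887011 0.31505961 0.28168729]
 [0.56899215 0.17368146 0.28168729]
 [0.61911419 0.03230331 0.28168729]] bends [[0.56370233 0.33095374 0.225     ]
 [0.61382437 0.18957559 0.225     ]
 [0.66394641 0.04819744 0.225     ]]
ring tool [ 0.0027855  -0.07479796 -0.0037891 ]
t 6.50 tcp [0.4309 0.1997 0.2474] phi -105.5 q6 2.18 | shift [ 0.0331 -0.0761 -0.0921] turn -35.1 tilt [ 0.009  0.002 -1.   ]
```

View pics/w4.png

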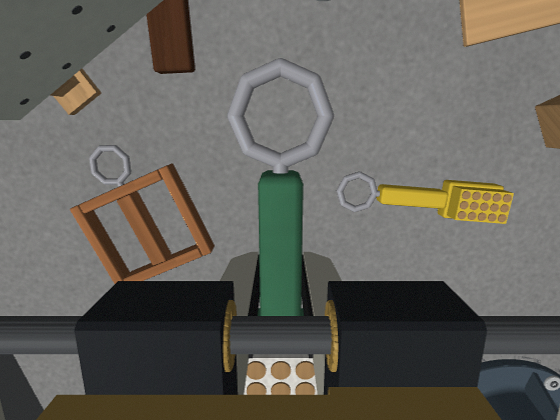

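Request:
carry_out(
  plan="0 0 -0.05 -9 -1; 0 0 -0.092 -18 -1; 0.015 -0.03 -0.092 -26 -1; 0.033 -0.05 -0.092 -35 -1; 0.033 -0.076 -0.092 -35 -1",
)

```text
time: 7.0
tcp_pos: [0.4946, 0.1459, 0.3401]
tcp_rot: [0.818, -0.575, 0.003, -0.003]
force: [0.8, -0.3, -1.0]
grip_width: 0.209
```

```bash
python3 - <<'E'
from fit import *
c=snap('wrist','w5.png'); s=arm.get_state(); Rt=R.from_quat(s['tcp_rot']).as_matrix()
d=np.array([np.cos(BP[2]),np.sin(BP[2])])
t=bw(BP,tips())[1]; print(proj(c,bw(BP,tips())),proj(c,bw(BP,bends())))
to([*(t[:2]-.077*d),.31],np.degrees(BP[2])-90)
E
```

```text
[[ 31.47339353 109.78309932]
 [275.72450717 111.19740674]
 [518.2816134  112.60190522]] [[ 72.72538764  45.56856896]
 [276.52003333  46.9358649 ]
 [479.13400002  48.29523944]]
t 7.05 tcp [0.4976 0.1455 0.3395] phi -70.5 q6 1.43 | shift [-0.0028  0.0006  0.0295] turn -0.0 tilt [ 0.01   0.001 -1.   ]
```

View pics/w5.png

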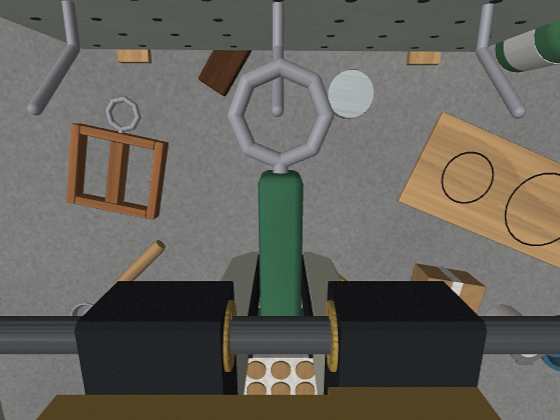

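Request:
carry_out(
  plan="-0.003 0 0.03 0 -1; -0.003 0 0.05 0 -1; -0.003 -0.001 0.06 0 -1; -0.003 -0.007 0.068 0 -1; -0.003 -0.01 0.072 0 -1",
)

```text
time: 7.55
tcp_pos: [0.5074, 0.152, 0.2674]
tcp_rot: [0.817, -0.577, 0.004, -0.004]
force: [-0.5, -0.0, -0.5]
grip_width: 0.216
```

```bash
python3 - <<'E'
from fit import *
c=snap('wrist','w6.png'); s=arm.get_state(); print(s['force'])
d=np.array([np.cos(BP[2]),np.sin(BP[2])])
b=bw(BP,bends())[1]; print(proj(c,bw(BP,tips())),proj(c,bw(BP,bends())))
to([*(b[:2]-(.077+.0126)*d),.236],np.degrees(BP[2])-90)
E
```

```text
[-0.47566956 -0.6641687  -2.43260323]
[[-76.28963274 138.74206533]
 [276.97159025 139.03642076]
 [627.1474346  139.32820529]] [[  2.93480996  45.90372876]
 [277.33025945  46.44920013]
 [549.86053253  46.99096371]]
t 7.60 tcp [0.5075 0.1521 0.2671] phi -70.5 q6 1.43 | shift [ 0.0001 -0.0228  0.0313] turn -0.0 tilt [ 0.01   0.001 -1.   ]
```

View pics/w6.png

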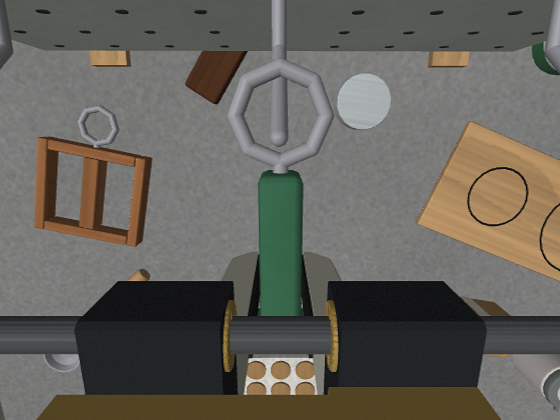

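Request:
carry_out(
  plan="0 -0.006 0.008 0 -1; 0 -0.012 0.016 0 -1; 0 -0.018 0.024 0 -1; 0 -0.023 0.031 0 -1; 0 -0.023 0.031 0 -1",
)

```text
time: 8.1
tcp_pos: [0.5296, 0.1598, 0.235]
tcp_rot: [0.817, -0.577, 0.003, -0.003]
force: [-0.2, 0.2, -1.2]
grip_width: 0.213
```

```bash
python3 - <<'E'
from fit import *
c=snap('wrist','w7.png'); s=arm.get_state(); print(s['force'])
to([.5,.15,.3])
E
```

```text
[-0.59755842 -0.88032084 -0.19072798]
t 8.15 tcp [0.5295 0.1598 0.2357] phi -70.5 q6 1.44 | shift [-0.0005  0.0305 -0.0646] turn 0.0 tilt [ 0.009  0.001 -1.   ]
```

View pics/w7.png

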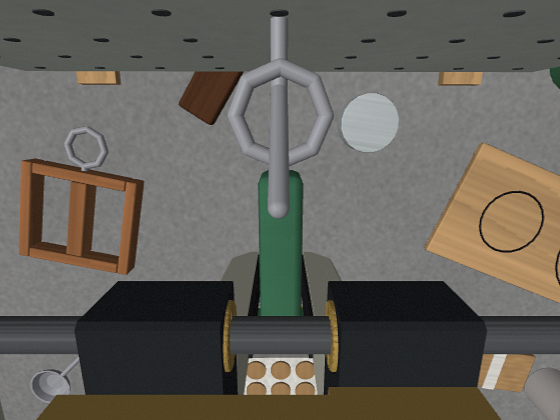

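Request:
carry_out(
  plan="0 0 0 0 0.3; 0 0 0 0 0.3; 0 0 0 0 0.3; 0 0 0 0 0.3; 0 0 0 0 0.3",
)

```text
time: 8.65
tcp_pos: [0.5295, 0.1598, 0.2359]
tcp_rot: [0.817, -0.577, 0.004, -0.003]
force: [0.2, -0.8, 0.1]
grip_width: 0.591
```

```bash
python3 - <<'E'
from fit import *
c=snap('wrist','w8.png'); s=arm.get_state(); print(s['force'])
E
```

```text
[-0.23314583  0.24337633 -0.07384981]
```

View pics/w8.png

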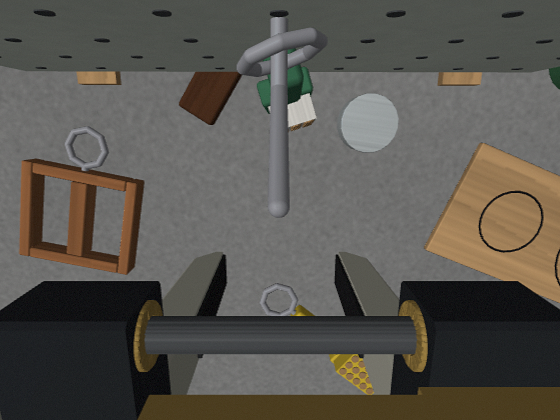

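Request:
carry_out(
  plan="0 0.03 -0.01 0 0.3; 0 0.06 -0.03 0 0.3; 0 0.1 -0.05 0 0.3; 0 0.14 -0.05 0 0.3; 0 0.14 -0.05 0 0.3",
)

```text
time: 9.2
tcp_pos: [0.394, 0.1122, 0.2851]
tcp_rot: [0.817, -0.577, 0.004, -0.003]
force: [0.8, -0.4, 0.0]
grip_width: 0.65
```

```bash
python3 - <<'E'
from fit import *
to([.38,.34,.2],-82)
E
```

```text
t 9.20 tcp [0.394  0.1122 0.2851] phi -70.5 q6 1.39 | shift [-0.2196 -0.062   0.0852] turn 11.5 tilt [ 0.01   0.001 -1.   ]
```

Request:
carry_out(
  plan="-0.22 -0.062 0.085 11.5 0; -0.22 -0.062 0.085 11.5 0; -0.22 -0.062 0.085 11.5 0; -0.22 -0.062 0.085 11.5 0; -0.22 -0.062 0.085 11.5 0",
)

```text
time: 9.7
tcp_pos: [0.38, 0.3415, 0.1998]
tcp_rot: [0.755, -0.656, 0.003, -0.004]
force: [1.6, 0.2, 0.7]
grip_width: 0.5
```

```bash
python3 - <<'E'
from fit import *
to([.38,.34,.2],-82)
c=snap('wrist','w9.png')
E
```

```text
t 9.70 tcp [0.38   0.3415 0.1998] phi -82.0 q6 2.08 | shift [ 0.0015  0.0002 -0.0002] turn -0.0 tilt [ 0.01   0.001 -1.   ]
```

View pics/w9.png

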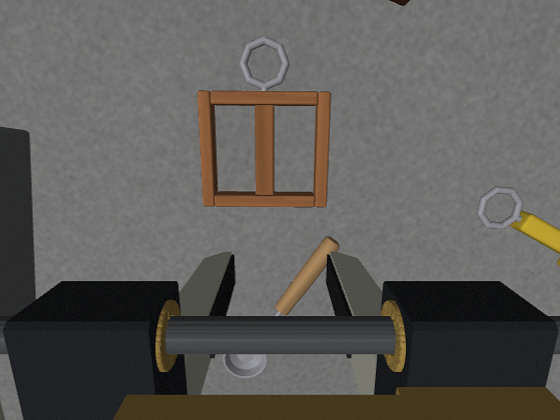

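```bash
python3 - <<'E'
from fit import *
c=snap('wrist')
k=np.array([-4,0])
P=[onz(c,np.array(uv)+k,z)[0] for uv,z in [((264.5,62.5),.012),((264,148),.024),((264,104.5),.024),((264,192),.024)]]
print(np.round(P,4)); d=P[0]-P[1]; print(np.degrees(np.arctan2(d[1],d[0])),np.linalg.norm(d[:2]))
o=P[1]
to([o[0],o[1],.06],-83)
E
```

```text
[[0.5023 0.3802 0.012 ]
 [0.4255 0.3701 0.024 ]
 [0.4647 0.3751 0.024 ]
 [0.3834 0.3647 0.024 ]]
7.479825225772776 0.07739395567342296
t 9.80 tcp [0.3788 0.3428 0.198 ] phi -81.8 q6 2.08 | shift [-0.0205 -0.0492  0.1383] turn 1.2 tilt [ 0.007 -0.    -1.   ]
```

Request:
carry_out(
  plan="-0.018 -0.049 0.05 1 0; -0.018 -0.049 0.1 1 0; -0.018 -0.049 0.138 1 0; -0.018 -0.049 0.138 1 0; -0.018 -0.049 0.138 1 0",
)

```text
time: 10.3
tcp_pos: [0.4256, 0.3672, 0.0601]
tcp_rot: [0.75, -0.661, 0.002, -0.001]
force: [-0.0, 1.0, 0.3]
grip_width: 0.501
```

```bash
python3 - <<'E'
from fit import *
c=snap('wrist','w10.png')
s=arm.get_state(); Rt=R.from_quat(s['tcp_rot']).as_matrix()
print(proj(c,[s['tcp_pos']+Rt@v for v in ([0,0,0],[.02,0,.036],[-.02,0,.036],[0,0,.036])]))
to([.4,.4,.006],-83)
E
```

```text
[[276.04614583 268.89945587]
 [309.53389119 244.7625388 ]
 [243.49295702 244.75150079]
 [276.52447129 244.75702164]]
t 10.35 tcp [0.4264 0.3679 0.0618] phi -82.8 q6 2.08 | shift [-0.0352  0.0226  0.0556] turn 0.2 tilt [ 0.008  0.    -1.   ]
```

View pics/w10.png

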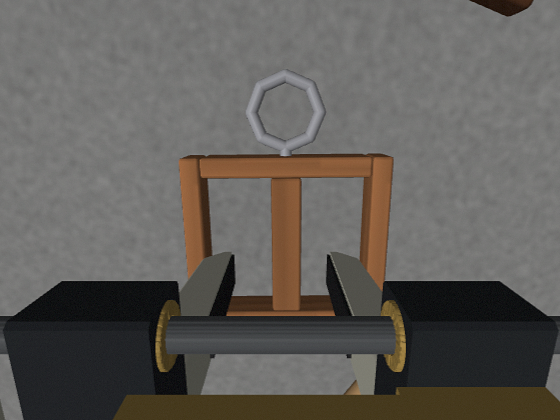

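Request:
carry_out(
  plan="0.003 0 0.01 0 0; 0.003 0 0.025 0 0; 0.003 0 0.04 0 0; 0.003 0 0.053 0 0; 0.003 0 0.055 0 0",
)

```text
time: 10.85
tcp_pos: [0.4263, 0.3643, 0.0049]
tcp_rot: [0.75, -0.661, 0.003, -0.001]
force: [-0.5, 0.4, -0.4]
grip_width: 0.503
```

Request:
carry_out(
  plan="0 0 0 0 -1; 0 0 0 0 -1; 0 0 0 0 -1; 0 0 0 0 -1",
  squeeze=35,
)

```text
time: 11.25
tcp_pos: [0.4265, 0.3645, 0.0053]
tcp_rot: [0.75, -0.661, 0.003, -0.002]
force: [0.1, -0.7, 0.5]
grip_width: 0.204
```

Request:
carry_out(
  plan="0 0 -0.03 0 -1; 0 0 -0.08 0 -1; 0 0 -0.13 0 -1; 0 0 -0.18 0 -1; 0 0 -0.23 0 -1",
)

```text
time: 11.75
tcp_pos: [0.4246, 0.3643, 0.2376]
tcp_rot: [0.75, -0.661, 0.003, -0.002]
force: [0.9, -0.1, -1.9]
grip_width: 0.194
```

```bash
python3 - <<'E'
from fit import *
c=snap('wrist','w11.png'); s=arm.get_state(); Rt=R.from_quat(s['tcp_rot']).as_matrix()
d=np.array([np.cos(BP[2]),np.sin(BP[2])])
t=bw(BP,tips())[0]
to([*(t[:2]-.079*d),.34],np.degrees(BP[2])-90)
E
```

```text
t 11.80 tcp [0.4271 0.3663 0.2461] phi -82.8 q6 2.08 | shift [ 0.0788 -0.009  -0.0941] turn -12.3 tilt [ 0.016  0.006 -1.   ]
```

View pics/w11.png

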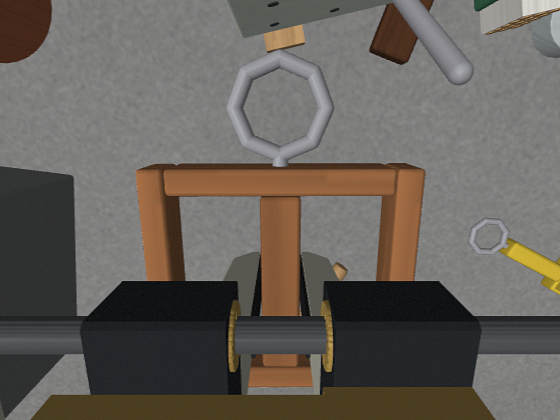

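Request:
carry_out(
  plan="0 0 -0.05 0 -1; 0 0 -0.094 0 -1; 0.03 0 -0.094 -6 -1; 0.06 -0.009 -0.094 -12.3 -1; 0.079 -0.009 -0.094 -12.3 -1",
)

```text
time: 12.3
tcp_pos: [0.445, 0.287, 0.3401]
tcp_rot: [0.818, -0.576, 0.005, -0.007]
force: [-0.4, 0.4, -2.1]
grip_width: 0.192
```

Request:
carry_out(
  plan="0 0 0 0 -1",
)

```text
time: 12.4
tcp_pos: [0.4452, 0.2853, 0.3401]
tcp_rot: [0.817, -0.576, 0.005, -0.007]
force: [0.4, 1.3, -2.4]
grip_width: 0.194
```

```bash
python3 - <<'E'
from fit import *
c=snap('wrist','w12.png')
d=np.array([np.cos(BP[2]),np.sin(BP[2])])
t=bw(BP,tips())[0]; print(proj(c,bw(BP,tips())))
to([*(t[:2]-.078*d),.265],np.degrees(BP[2])-90)
E
```

```text
[[272.15418019 112.09323243]
 [514.33348807 112.7781567 ]
 [755.63147348 113.46058845]]
t 12.45 tcp [0.4451 0.2863 0.3401] phi -70.4 q6 1.71 | shift [-0.0025  0.0002  0.0751] turn 0.1 tilt [ 0.017  0.006 -1.   ]
```

View pics/w12.png

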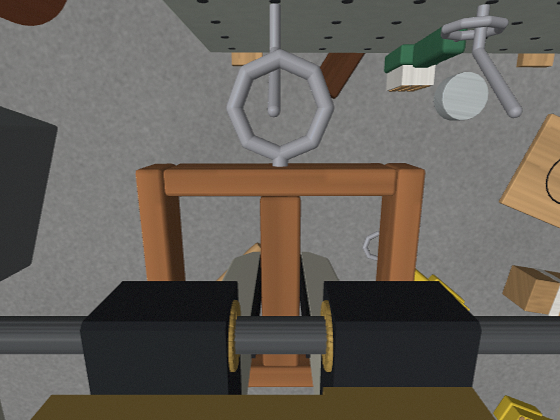

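Request:
carry_out(
  plan="-0.003 0 0.03 0 -1; -0.003 0 0.052 0 -1; -0.003 -0.001 0.065 0 -1; -0.003 -0.008 0.075 0 -1; -0.003 -0.008 0.075 0 -1",
)

```text
time: 12.95
tcp_pos: [0.4534, 0.2927, 0.2644]
tcp_rot: [0.817, -0.576, 0.005, -0.007]
force: [-0.2, -0.4, -1.5]
grip_width: 0.191
```

```bash
python3 - <<'E'
from fit import *
c=snap('wrist','w13.png')
d=np.array([np.cos(BP[2]),np.sin(BP[2])])
b=bw(BP,bends())[0]; print(proj(c,bw(BP,tips())))
to([*(b[:2]-(.078+.0126)*d),.233],np.degrees(BP[2])-90)
E
```

```text
[[278.78682885 129.34894858]
 [637.8406215  130.56530014]
 [994.99173579 131.77520607]]
t 13.00 tcp [0.4534 0.2926 0.2653] phi -70.4 q6 1.72 | shift [ 0.0008 -0.0256  0.0328] turn 0.1 tilt [ 0.017  0.006 -1.   ]
```

View pics/w13.png

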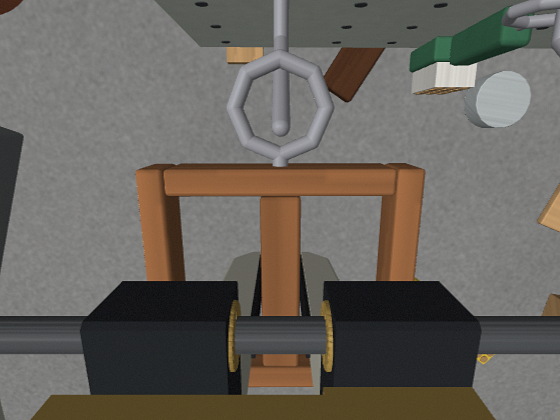

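Request:
carry_out(
  plan="0 -0.006 0.008 0 -1; 0 -0.012 0.016 0 -1; 0 -0.018 0.024 0 -1; 0.001 -0.025 0.032 0 -1; 0.001 -0.025 0.032 0 -1",
)

```text
time: 13.5
tcp_pos: [0.4781, 0.3002, 0.2323]
tcp_rot: [0.817, -0.576, 0.005, -0.007]
force: [0.1, -0.3, -1.6]
grip_width: 0.187
```

```bash
python3 - <<'E'
from fit import *
c=snap('wrist','w14.png');print(arm.get_state()['force'])
E
```

```text
[-0.68953288 -0.03280564 -1.46859618]
```

View pics/w14.png

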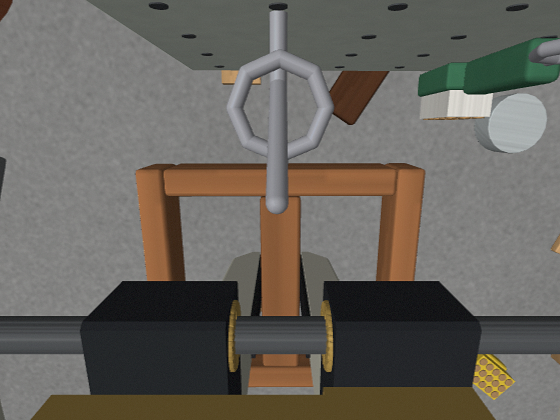

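Request:
carry_out(
  plan="0 0 0 0 -0.2; 0 0 0 0 -0.2; 0 0 0 0 -0.2; 0 0 0 0 -0.2; 0 0 0 0 -0.2",
)

```text
time: 14.05
tcp_pos: [0.4779, 0.3002, 0.2332]
tcp_rot: [0.817, -0.576, 0.005, -0.007]
force: [-0.0, -0.1, -0.1]
grip_width: 0.399
```

```bash
python3 - <<'E'
from fit import *
c=snap('wrist','w15.png');print(arm.get_state()['force'])
E
```

```text
[0.24956612 0.03580227 0.18385663]
```

View pics/w15.png

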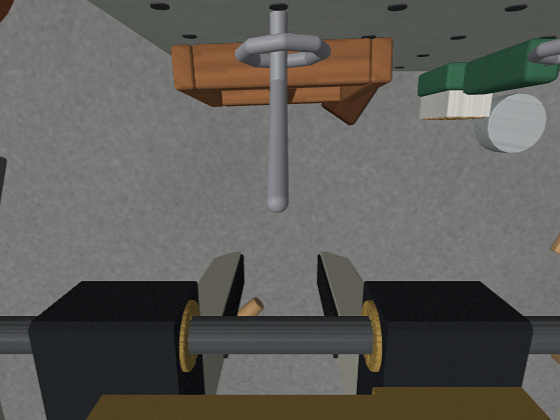

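Request:
carry_out(
  plan="0 0.03 -0.01 0 0; 0 0.06 -0.03 0 0; 0 0.1 -0.05 0 0; 0 0.12 -0.05 0 0; 0 0.12 -0.05 0 0.5",
)

```text
time: 14.6
tcp_pos: [0.3627, 0.2593, 0.2819]
tcp_rot: [0.817, -0.576, 0.005, -0.008]
force: [0.9, 0.1, -0.0]
grip_width: 0.549
```

```bash
python3 - <<'E'
from fit import *
to([.40,-.22,.3],-90)
c=snap('top');crop(c,90,100,450,320,2.2,'top2.png')
c=snap('scene','scene2.png')
E
```

```text
t 14.60 tcp [0.3627 0.2593 0.2819] phi -70.4 q6 1.75 | shift [ 0.4639  0.1256 -0.0206] turn 19.6 tilt [ 0.017  0.006 -1.   ]
```

View pics/top2.png

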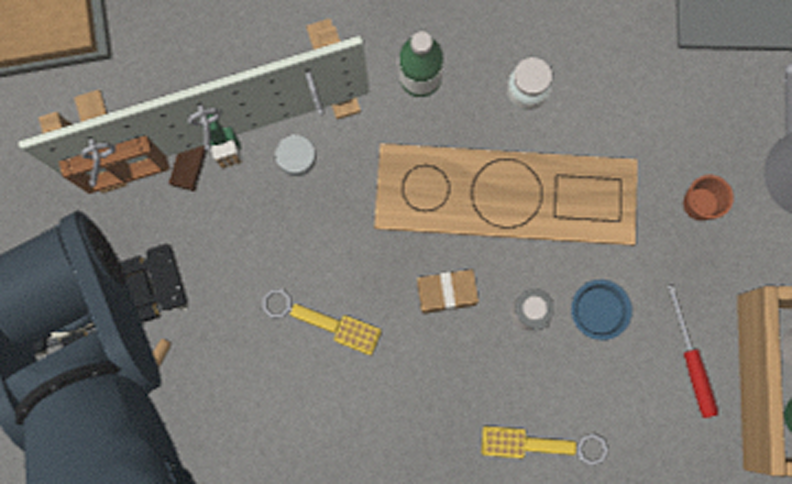

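View pics/scene2.png

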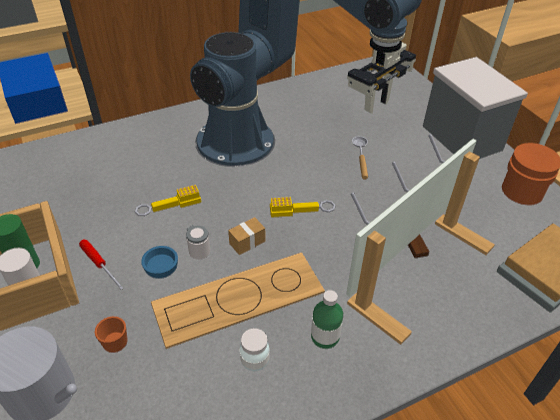

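```bash
python3 - <<'E'
from fit import *
c=snap('top')
im=c['pixels']; g=cv2.cvtColor(im,cv2.COLOR_BGR2GRAY)
x0,y0,x1,y1=255,160,385,215
roi=g[y0:y1,x0:x1]; hsv=cv2.cvtColor(im,cv2.COLOR_BGR2HSV)[y0:y1,x0:x1]
wood=((hsv[...,1]>70)&(hsv[...,0]>8)&(hsv[...,0]<25)&(hsv[...,2]>110)).astype(np.uint8)
wood=cv2.morphologyEx(wood,cv2.MORPH_CLOSE,np.ones((9,9)))
n,l,st,ce=cv2.connectedComponentsWithStats(wood); i=1+np.argmax(st[1:,4]); cnt,_=cv2.findContours((l==i).astype(np.uint8),0,2)
rect=cv2.minAreaRect(cnt[0]); print(rect)
box=cv2.boxPoints(rect)+[x0,y0]; P=onz(c,box,.01); print(np.round(P,4),P.mean(0))
# dark lines
bl=cv2.morphologyEx(roi,cv2.MORPH_BLACKHAT,np.ones((9,9))); m=((bl>35)&(cv2.erode((l==i).astype(np.uint8),np.ones((7,7)))>0)).astype(np.uint8)
n,l2,st,ce=cv2.connectedComponentsWithStats(m,connectivity=8)
for k in range(1,n):
    if st[k,4]>25:
        ys,xs=np.where(l2==k); W=onz(c,np.c_[xs+x0,ys+y0],.01)
        print(st[k],'mid',np.round((W.max(0)+W.min(0))/2,4),'mean',np.round(W.mean(0),4),'ext',np.round(W.max(0)-W.min(0),4))
for q in ['carton','canister','saucer']:
    for o in arm.cut_out('top',q)[:1]:
        ys,xs=np.where(o['region']); r=cv2.minAreaRect(np.c_[xs,ys].astype(np.float32)); print(q,o['conf'],r)
        z={'carton':.055,'canister':.05,'saucer':.028}[q]
        print(np.round(onz(c,r[0],z),4))
E
```

```text
((65.15264892578125, 29.710172653198242), (118.6698989868164, 43.03779220581055), 3.814074993133545)
[[ 0.5037 -0.0278  0.01  ]
 [ 0.653  -0.0333  0.01  ]
 [ 0.6342 -0.4378  0.01  ]
 [ 0.4857 -0.4254  0.01  ]] [ 0.56916175 -0.23106011  0.01      ]
[ 49  12  33  32 137] mid [ 0.5765 -0.2307  0.01  ] mean [ 0.5757 -0.2312  0.01  ] ext [0.1081 0.1086 0.    ]
[17 15 23 22 89] mid [ 0.5806 -0.1053  0.01  ] mean [ 0.5811 -0.1046  0.01  ] ext [0.0732 0.0748 0.    ]
[ 86  19  32  22 144] mid [ 0.5719 -0.3546  0.01  ] mean [ 0.5712 -0.3538  0.01  ] ext [0.0718 0.1055 0.    ]
carton 0.57 ((293.5099792480469, 231.56997680664062), (17.677669525146484, 26.587217330932617), 81.8698959350586)
[[ 0.4188 -0.1417  0.055 ]]
canister 0.85 ((331.5, 240.5), (17.0, 17.0), 90.0)
[[ 0.3932 -0.2649  0.05  ]]
saucer 0.81 ((363.0000305175781, 240.0000457763672), (26.832815170288086, 25.938386917114258), 63.43495178222656)
[[ 0.3993 -0.3709  0.028 ]]
```

Request:
carry_out(
  plan="0.21 0 -0.02 -40 0.7; 0.21 0 -0.02 -40 0.7; 0.21 0 -0.02 -40 0.7; 0.21 0 -0.02 -40 0.7; 0.21 0 -0.02 -40 0.7",
)

```text
time: 15.4
tcp_pos: [0.434, 0.0659, 0.3]
tcp_rot: [0.956, -0.295, 0.006, -0.005]
force: [0.4, 0.3, 0.4]
grip_width: 0.848
```

```bash
python3 - <<'E'
from fit import *
to([.41,-.21,.25],8)
E
```

```text
t 15.40 tcp [0.434  0.0659 0.3   ] phi -34.3 q6 0.64 | shift [0.135  0.2421 0.0482] turn -42.3 tilt [ 0.015  0.005 -1.   ]
```

Request:
carry_out(
  plan="0.135 0.242 0.048 -42 0.7; 0.135 0.242 0.048 -42 0.7; 0.135 0.242 0.048 -42 0.7; 0.135 0.242 0.048 -42 0.7; 0.135 0.242 0.048 -42 0.7",
)

```text
time: 15.9
tcp_pos: [0.4174, -0.138, 0.2629]
tcp_rot: [1.0, 0.012, 0.007, -0.003]
force: [1.2, 1.5, -1.0]
grip_width: 0.853
```

Request:
carry_out(
  plan="0 0.03 0 0 0.7; 0 0.03 0 0 0.7",
)

```text
time: 16.1
tcp_pos: [0.4182, -0.1712, 0.2621]
tcp_rot: [1.0, 0.011, 0.007, -0.003]
force: [0.5, 0.4, -0.1]
grip_width: 0.852
```

```bash
python3 - <<'E'
from fit import *
to([.41,-.21,.25],8)
snap('wrist','w16.png')
E
```

```text
t 16.10 tcp [ 0.4182 -0.1712  0.2621] phi 1.2 q6 -0.52 | shift [-0.0092  0.0387  0.0117] turn -6.8 tilt [ 0.014  0.005 -1.   ]
```

View pics/w16.png

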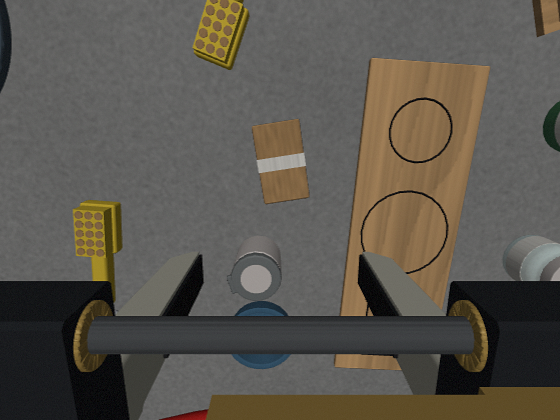

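```bash
python3 - <<'E'
from fit import *
c=snap('wrist')
k=[-4,0]
C=onz(c,np.array([(253,126),(299,119.5),(309,196),(264.5,203.5)])+k,.055); print(np.round(C,4)); m=C.mean(0);print(m)
for a,b in ((0,1),(3,2),(3,0),(2,1)):
    d=C[b]-C[a]; print(np.degrees(np.arctan2(d[1],d[0])),np.linalg.norm(d))
print('canmark',onz(c,np.array((421,130))+k,.01),'saucmark',onz(c,np.array((404.5,232.5))+k,.01))
to([m[0],m[1],.09],9.5)
E
```

```text
[[ 0.3886 -0.103   0.055 ]
 [ 0.4358 -0.0955  0.055 ]
 [ 0.4494 -0.1753  0.055 ]
 [ 0.4012 -0.1846  0.055 ]]
[ 0.41875715 -0.13958721  0.055     ]
9.079084695175556 0.04777208085769408
10.901633282152968 0.049094773778812585
98.73075655960596 0.08250389131826691
99.6427301939518 0.08094486780998111
canmark [[ 0.5808645 -0.1035399  0.01     ]] saucmark [[ 0.57543967 -0.2286988   0.01      ]]
t 16.20 tcp [ 0.4182 -0.1684  0.2623] phi 1.3 q6 -0.52 | shift [-0.0011 -0.0278  0.1725] turn -8.2 tilt [ 0.014  0.006 -1.   ]
```

Request:
carry_out(
  plan="0 -0.028 0.05 -8.2 0.7; 0 -0.028 0.1 -8.2 0.7; 0 -0.028 0.15 -8.2 0.7; 0 -0.028 0.172 -8.2 0.7; 0 -0.028 0.172 -8.2 0.7",
)

```text
time: 16.7
tcp_pos: [0.4182, -0.1375, 0.0877]
tcp_rot: [0.996, 0.083, 0.004, -0.004]
force: [-0.2, 0.0, 0.3]
grip_width: 0.852
```

```bash
python3 - <<'E'
from fit import *
c=snap('wrist','w17.png')
to([.4188,-.14,.02],9.5)
E
```

```text
t 16.75 tcp [ 0.4195 -0.1383  0.0899] phi 9.6 q6 -0.61 | shift [-0.0018  0.002   0.0698] turn 0.1 tilt [ 0.011  0.008 -1.   ]
```

View pics/w17.png

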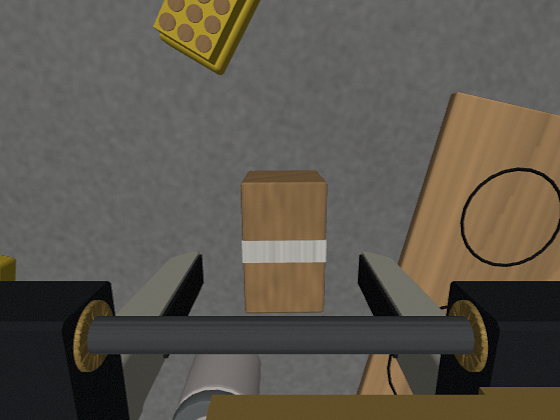

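Request:
carry_out(
  plan="0.002 0 0.03 0 0.7; 0.002 0 0.06 0 0.7; 0.002 0 0.07 0 0.4; 0.002 0 0.07 0 -1; 0.002 0 0.07 0 -1",
  squeeze=25,
)

```text
time: 17.25
tcp_pos: [0.4232, -0.1377, 0.0214]
tcp_rot: [0.996, 0.083, 0.007, -0.003]
force: [-0.4, 0.2, -0.7]
grip_width: 0.638
```

Request:
carry_out(
  plan="0 0 0 0 -1; 0 0 0 0 -1; 0 0 -0.03 0 -1; 0 0 -0.07 0 -1; 0 0 -0.11 0 -1",
)

```text
time: 17.75
tcp_pos: [0.4214, -0.1383, 0.1333]
tcp_rot: [0.996, 0.083, 0.007, -0.003]
force: [0.6, -0.9, -2.6]
grip_width: 0.537
```

```bash
python3 - <<'E'
from fit import *
c=snap('wrist','w18.png')
to([.5717,-.3544,.15],-2.1)
E
```

```text
t 17.80 tcp [ 0.424  -0.1395  0.139 ] phi 9.6 q6 -0.61 | shift [ 0.1101  0.2365 -0.0088] turn 11.7 tilt [ 0.02   0.003 -1.   ]
```

View pics/w18.png

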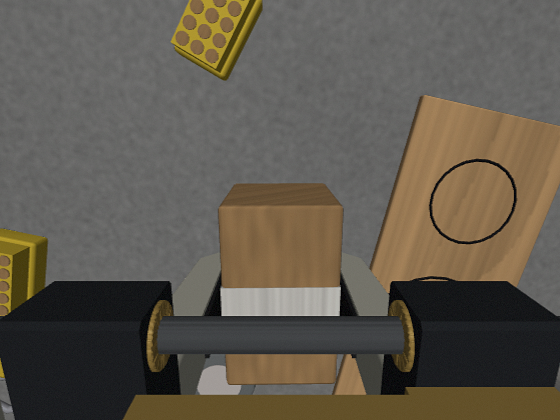

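Request:
carry_out(
  plan="0.11 0.237 0 11.7 -1; 0.11 0.237 0 11.7 -1; 0.11 0.237 0 11.7 -1; 0.11 0.237 0 11.7 -1; 0.11 0.237 0 11.7 -1",
)

```text
time: 18.3
tcp_pos: [0.5649, -0.3454, 0.1413]
tcp_rot: [1.0, -0.019, 0.01, -0.002]
force: [1.3, 0.4, -3.2]
grip_width: 0.539
```

```bash
python3 - <<'E'
from fit import *
c=snap('wrist','w19.png')
to([.5717,-.3544,.06],-2.1)
E
```

```text
t 18.35 tcp [ 0.5683 -0.3513  0.1416] phi -2.2 q6 -0.60 | shift [0.0016 0.003  0.0817] turn -0.1 tilt [ 0.024 -0.001 -1.   ]
```

View pics/w19.png

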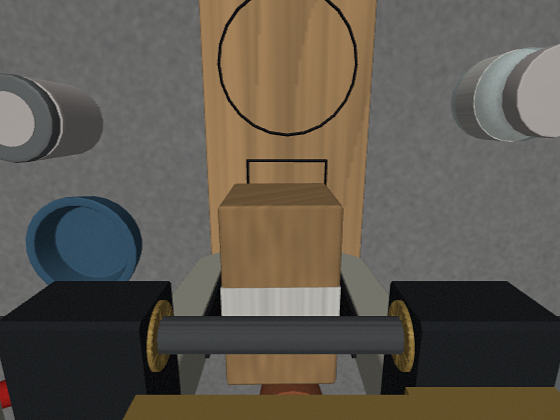

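Request:
carry_out(
  plan="0.001 0.003 0.03 0 -1; 0.001 0.003 0.06 0 -1; 0.001 0.003 0.08 0 -1; 0.001 0.003 0.09 0 -1; 0.001 0.003 0.095 0 -1",
)

```text
time: 18.85
tcp_pos: [0.5713, -0.3542, 0.0463]
tcp_rot: [1.0, -0.02, 0.012, -0.0]
force: [0.3, 0.4, -2.2]
grip_width: 0.54
```

```bash
python3 - <<'E'
from fit import *
c=snap('wrist','w20.png')
to([.5717,-.3544,.032],-2.1)
c=snap('scene');crop(c,140,240,360,370,3,'s20.png')
E
```

```text
t 18.90 tcp [ 0.5714 -0.3542  0.0463] phi -2.2 q6 -0.60 | shift [0.     0.0002 0.0143] turn -0.1 tilt [ 0.024 -0.001 -1.   ]
```

View pics/w20.png

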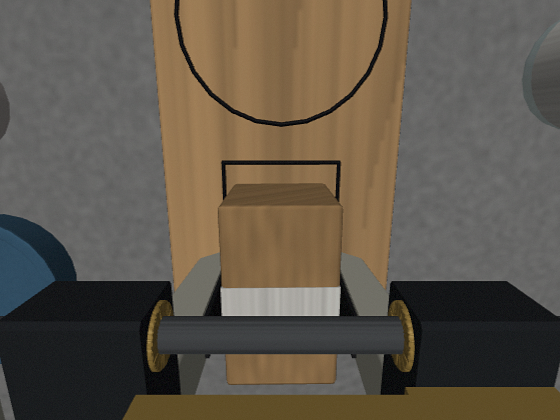

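View pics/s20.png

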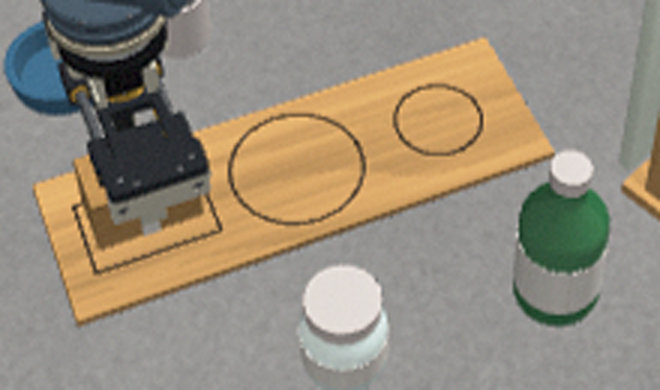

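Request:
carry_out(
  plan="0 0 0.007 0 -1; 0 0 0.012 0 -1; 0 0 0.0145 0 -1; 0 0 0.0145 0 -1",
)

```text
time: 19.35
tcp_pos: [0.572, -0.3545, 0.0334]
tcp_rot: [1.0, -0.02, 0.012, 0.0]
force: [-1.9, 0.9, 4.7]
grip_width: 0.538
```

Request:
carry_out(
  plan="0 0 0 0 0.6; 0 0 0 0 0.6; 0 0 0 0 0.6; 0 0 -0.03 0 0.6; 0 0 -0.08 0 0.6",
)

```text
time: 19.85
tcp_pos: [0.5685, -0.3533, 0.1112]
tcp_rot: [1.0, -0.02, 0.01, -0.001]
force: [1.1, -0.1, 0.2]
grip_width: 0.801
```

Request:
carry_out(
  plan="0 0.02 -0.05 0 0.6; 0 0.04 -0.1 0 0.6; 0 0.06 -0.12 0 0.6; 0 0.06 -0.12 0 0.6",
)

```text
time: 20.25
tcp_pos: [0.5644, -0.4167, 0.2355]
tcp_rot: [1.0, -0.02, 0.013, 0.001]
force: [-0.4, 0.5, -0.2]
grip_width: 0.806
```

```bash
python3 - <<'E'
from fit import *
c=snap('wrist','w21.png')
to([.40,-.33,.25],0)
E
```

```text
t 20.30 tcp [ 0.5639 -0.4148  0.2324] phi -2.3 q6 -0.67 | shift [-0.1668 -0.0782 -0.0212] turn -2.3 tilt [ 0.022  0.    -1.   ]
```

View pics/w21.png

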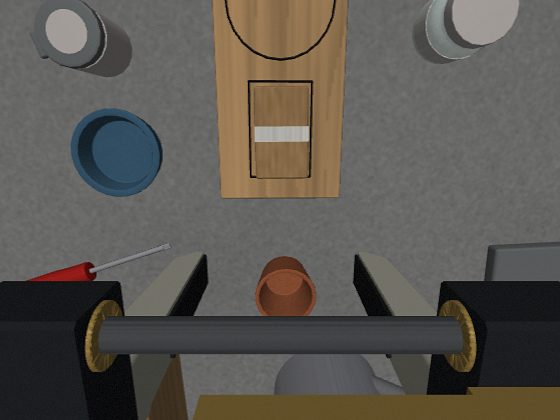

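```bash
python3 - <<'E'
from fit import *
c=snap('wrist'); k=[-4,0]
T=onz(c,np.array([(253,85),(308.5,85),(311,178),(257,179)])+k,.065); print('carton',T.mean(0)[:2],np.round(T[:,:2],3))
M=onz(c,np.array([(249.5,81.5),(312,81.5),])+k,.01); print('mark far edge',M.mean(0)[:2], 'implied centre y',M.mean(0)[1]-.05)
E
```

```text
carton [ 0.56976755 -0.35478443] [[ 0.545 -0.312]
 [ 0.595 -0.314]
 [ 0.595 -0.398]
 [ 0.544 -0.396]]
mark far edge [ 0.57111235 -0.30415256] implied centre y -0.35415255891924813
```

Request:
carry_out(
  plan="-0.165 -0.05 -0.02 -2 0.6; -0.165 -0.05 -0.02 -2 0.6; -0.165 -0.05 -0.02 -2 0.6; -0.165 -0.05 -0.02 -2 0.6; -0.165 -0.05 -0.02 -2 0.6",
)

```text
time: 20.85
tcp_pos: [0.398, -0.3552, 0.2465]
tcp_rot: [1.0, -0.003, 0.009, -0.002]
force: [0.2, -0.7, 0.4]
grip_width: 0.8
```

```bash
python3 - <<'E'
from fit import *
to([.40,-.36,.25],0)
c=snap('wrist','w22.png')
for q in ('canister','saucer'):
    for o in arm.cut_out('wrist',q)[:2]: print(q,o['conf'],o['bbox'])
E
```

```text
t 20.85 tcp [ 0.398  -0.3552  0.2465] phi -0.3 q6 -0.83 | shift [ 0.0021  0.0048 -0.0035] turn -0.3 tilt [ 0.018  0.004 -1.   ]
canister 0.75 [273.2, 100.8, 62.1, 56.6]
saucer 0.83 [278.5, 200.2, 78.3, 77.3]
```

View pics/w22.png

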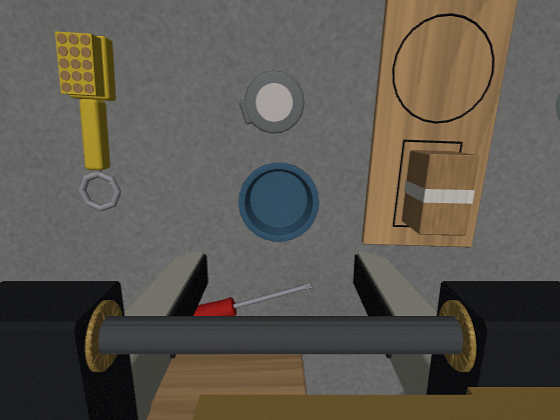

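```bash
python3 - <<'E'
from fit import *
c=snap('wrist'); k=[-4,0]
print('can',onz(c,np.array((274.5,101.8))+k,.068),'sauc',onz(c,np.array((279,202))+k,.028), c['xyz'])
for n,z in (('scene',.036),('top',.036)):
    cc=snap(n)
    for q in ('canister','saucer'):
        for o in arm.cut_out(n,q)[:1]:
            zz=.036 if q=='canister' else .014
            ys,xs=np.where(o['region']); print(n,q,round(o['conf'],2),np.round(onz(cc,o['bbox'][:2],zz),4))
print('mark can',onz(c,np.array((443,68.5))+k,.01)[0], 'px/mm check')
to([.393,-.262,.12],-30)
E
```

```text
can [[ 0.39668896 -0.26768645  0.068     ]] sauc [[ 0.40042969 -0.37264827  0.028     ]] [ 0.39866846 -0.28605052  0.41395149]
scene canister 0.75 [[ 0.4062 -0.2668  0.036 ]]
scene saucer 0.95 [[ 0.4016 -0.3743  0.014 ]]
top canister 0.72 [[0.6014 0.3951 0.036 ]]
mark can [ 0.57809883 -0.23080372  0.01      ] px/mm check
t 21.35 tcp [ 0.4006 -0.3571  0.247 ] phi -0.3 q6 -0.83 | shift [-0.0105 -0.0946  0.1271] turn 29.7 tilt [ 0.019  0.003 -1.   ]
```

```bash
python3 - <<'E'
from fit import *
to([.3965,-.267,.12],-30)
E
```

```text
t 21.35 tcp [ 0.4006 -0.3571  0.247 ] phi -0.3 q6 -0.83 | shift [-0.007  -0.0897  0.1272] turn 29.7 tilt [ 0.019  0.003 -1.   ]
```

Request:
carry_out(
  plan="-0.007 -0.045 0 8 1; -0.007 -0.09 0 16 1; -0.007 -0.09 0.04 24 1; -0.007 -0.09 0.09 29.7 1; -0.007 -0.09 0.127 29.7 1",
)

```text
time: 21.85
tcp_pos: [0.3962, -0.266, 0.1183]
tcp_rot: [0.966, -0.26, 0.009, -0.004]
force: [0.6, 0.0, -0.1]
grip_width: 0.998
```

```bash
python3 - <<'E'
from fit import *
to([.3965,-.267,.025],-30)
c=snap('wrist','w23.png')
s=arm.get_state(); print(proj(c,[[*s['tcp_pos'][:2],.072]]))
E
```

```text
t 21.85 tcp [ 0.3962 -0.266   0.1183] phi -30.1 q6 -0.18 | shift [-0.0007  0.0019  0.0933] turn -0.1 tilt [ 0.019  0.003 -1.   ]
[[272.48748004 237.89388779]]
```

View pics/w23.png

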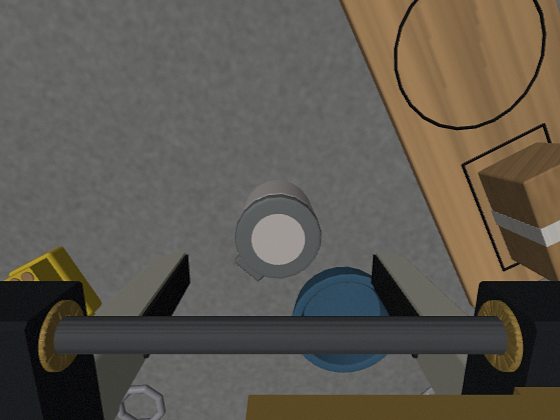

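Request:
carry_out(
  plan="-0.001 0.001 0.03 0 0.75; -0.001 0.001 0.06 0 0.75; -0.001 0.001 0.09 0 0.75; -0.001 0.001 0.096 0 0.5; -0.001 0.001 0.096 0 -1",
)

```text
time: 22.4
tcp_pos: [0.3942, -0.2641, 0.0179]
tcp_rot: [0.966, -0.259, 0.005, -0.006]
force: [0.4, -0.2, 0.5]
grip_width: 0.755
```

Request:
carry_out(
  plan="0 0 0 0 -1; 0 0 0 0 -1; 0 0 0 0 -1; 0 0 -0.03 0 -1; 0 0 -0.08 0 -1",
)

```text
time: 22.9
tcp_pos: [0.392, -0.2638, 0.0976]
tcp_rot: [0.966, -0.259, 0.003, -0.007]
force: [1.2, -0.5, -1.7]
grip_width: 0.6
```

Request:
carry_out(
  plan="0 0 -0.04 0 -1; 0 0 -0.04 0 -1",
)

```text
time: 23.1
tcp_pos: [0.3936, -0.266, 0.143]
tcp_rot: [0.966, -0.259, 0.007, -0.005]
force: [0.8, -0.3, -2.3]
grip_width: 0.599
```

```bash
python3 - <<'E'
from fit import *
to([.5808,-.1045,.13],-30)
c=snap('wrist','w24.png')
E
```

```text
t 23.10 tcp [ 0.3936 -0.266   0.143 ] phi -30.0 q6 -0.19 | shift [ 0.0814 -0.2332  0.0169] turn 0.0 tilt [ 0.016  0.005 -1.   ]
```

View pics/w24.png

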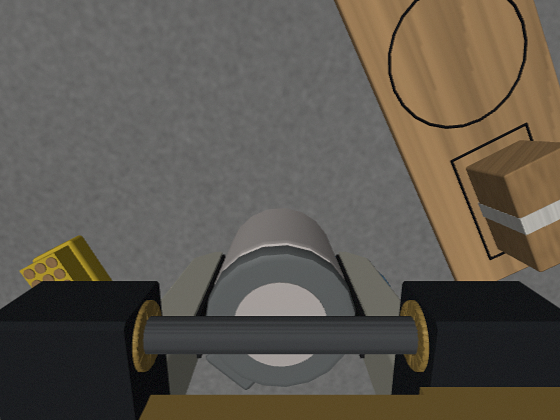

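Request:
carry_out(
  plan="0.081 -0.233 0 0 -1; 0.081 -0.233 0 0 -1; 0.081 -0.233 0 0 -1; 0.081 -0.233 0 0 -1; 0.081 -0.233 0 0 -1",
)

```text
time: 23.65
tcp_pos: [0.5799, -0.1018, 0.1427]
tcp_rot: [0.966, -0.258, 0.005, -0.006]
force: [0.0, -0.7, -1.1]
grip_width: 0.598
```

```bash
python3 - <<'E'
from fit import *
to([.5808,-.1045,.045],-30)
E
```

```text
t 23.65 tcp [ 0.5799 -0.1018  0.1427] phi -30.0 q6 0.26 | shift [0.0016 0.0032 0.0977] turn 0.0 tilt [ 0.012  0.008 -1.   ]
```

Request:
carry_out(
  plan="0.001 0.003 0.03 0 -1; 0.001 0.003 0.06 0 -1; 0.001 0.003 0.085 0 -1; 0.001 0.003 0.097 0 -1; 0.001 0.003 0.097 0 -1",
)

```text
time: 24.15
tcp_pos: [0.579, -0.1037, 0.0435]
tcp_rot: [0.966, -0.258, 0.003, -0.005]
force: [-1.2, -0.5, -0.7]
grip_width: 0.596
```

```bash
python3 - <<'E'
from fit import *
to([.5808,-.1045,.029],-30)
c=snap('scene');crop(c,200,230,380,370,4,'s25.png')
E
```

```text
t 24.15 tcp [ 0.579  -0.1037  0.0435] phi -30.0 q6 0.25 | shift [ 0.0019 -0.      0.0146] turn 0.0 tilt [ 0.008  0.009 -1.   ]
```

View pics/s25.png

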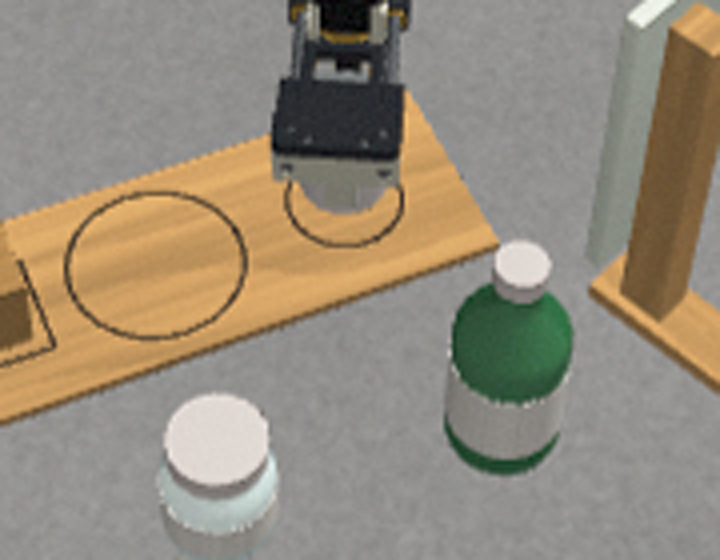

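Request:
carry_out(
  plan="0.0015 0 0.007 0 -1; 0.0015 0 0.012 0 -1; 0.0015 0 0.0145 0 -1; 0.0015 0 0.015 0 -1; 0.0015 0 0.015 0 -1",
)

```text
time: 24.7
tcp_pos: [0.5815, -0.1047, 0.0303]
tcp_rot: [0.966, -0.258, 0.004, -0.006]
force: [-0.1, 0.5, -1.5]
grip_width: 0.598
```

Request:
carry_out(
  plan="0 0 0 0 0.6; 0 0 0 0 0.6; 0 0 0 0 0.6; 0 0 -0.04 0 0.6; 0 0 -0.09 0 0.6",
)

```text
time: 25.2
tcp_pos: [0.5793, -0.1052, 0.1197]
tcp_rot: [0.966, -0.259, 0.002, -0.006]
force: [1.2, -0.5, 0.2]
grip_width: 0.798
```

Request:
carry_out(
  plan="0 0.03 -0.05 8 0.6; 0 0.06 -0.1 16 0.6; 0 0.08 -0.12 0 0.6; 0 0.08 -0.12 0 0.6",
)

```text
time: 25.6
tcp_pos: [0.5391, -0.1785, 0.2439]
tcp_rot: [0.966, -0.257, 0.006, -0.005]
force: [0.5, 0.3, -0.3]
grip_width: 0.798
```

```bash
python3 - <<'E'
from fit import *
to([.40,-.36,.25],0)
c=snap('wrist','w26.png')
E
```

```text
t 25.60 tcp [ 0.5391 -0.1785  0.2439] phi -29.8 q6 0.11 | shift [-0.0304  0.2265 -0.009 ] turn -29.8 tilt [ 0.014  0.006 -1.   ]
```

View pics/w26.png

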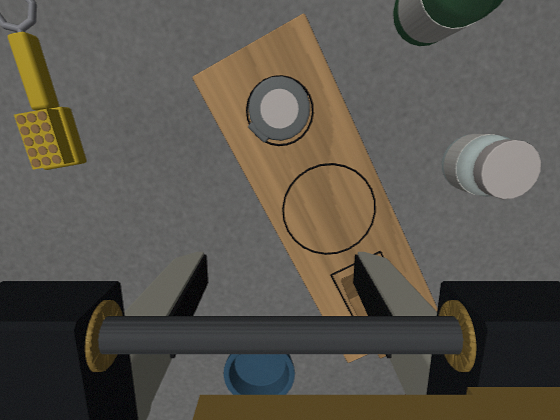

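Request:
carry_out(
  plan="-0.03 0.227 0 -30 -0.25; -0.03 0.227 0 -30 -0.25; -0.03 0.227 0 -30 -0.25; -0.03 0.227 0 -30 -0.25; -0.03 0.227 0 -30 -0.25",
)

```text
time: 26.15
tcp_pos: [0.4, -0.3615, 0.2381]
tcp_rot: [1.0, 0.007, 0.005, -0.004]
force: [-0.2, -0.3, -0.1]
grip_width: 0.417
```

```bash
python3 - <<'E'
from fit import *
to([.36,-.43,.2],0)
E
```

```text
t 26.15 tcp [ 0.4    -0.3615  0.2381] phi 0.8 q6 -0.85 | shift [-0.0413  0.0683  0.0371] turn 0.8 tilt [ 0.01   0.008 -1.   ]
```

Request:
carry_out(
  plan="-0.041 0.068 0.037 1 -0.25; -0.041 0.068 0.037 1 -0.25; -0.041 0.068 0.037 1 -0.25",
)

```text
time: 26.45
tcp_pos: [0.3577, -0.4313, 0.1972]
tcp_rot: [1.0, -0.005, 0.004, -0.006]
force: [0.2, 0.8, -0.4]
grip_width: 0.375
```

```bash
python3 - <<'E'
from fit import *
c=snap('wrist','w27.png')
o=arm.cut_out('wrist','saucer'); print([(x['conf'],x['bbox']) for x in o][:2])
to([.36,-.373,.06],0)
E
```

```text
[(0.57, [323.2, 133.4, 94.8, 95.9])]
t 26.55 tcp [ 0.36   -0.4295  0.1993] phi -0.4 q6 -0.96 | shift [-0.0017 -0.0551  0.1399] turn -0.4 tilt [ 0.009  0.01  -1.   ]
```

View pics/w27.png

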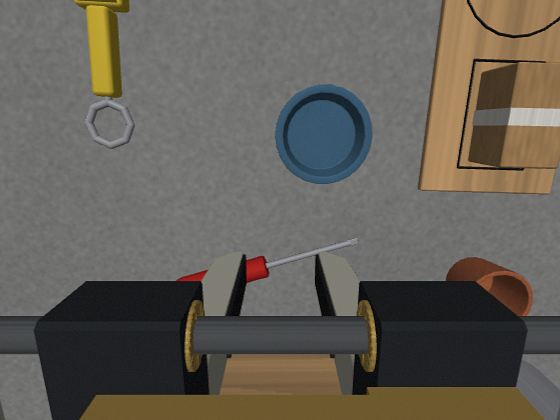

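```bash
python3 - <<'E'
from fit import *
c=snap('wrist'); k=[-4,0]
p=onz(c,np.array((323.5,134))+k,.028)[0]; print(p, np.linalg.norm(onz(c,(275.5,134),.028)-onz(c,(371.5,134),.028)))
to([p[0]-.041,p[1],.06],0)
E
```

```text
[ 0.40015556 -0.36880218  0.028     ] 0.09031871481994085
t 26.60 tcp [ 0.3606 -0.4291  0.1999] phi -0.3 q6 -0.96 | shift [-0.0032 -0.0591  0.1404] turn -0.3 tilt [ 0.01   0.009 -1.   ]
```

Request:
carry_out(
  plan="-0.002 -0.058 0.03 0 -0.25; -0.002 -0.058 0.07 0 -0.25; -0.002 -0.058 0.11 0 -0.25; -0.002 -0.058 0.14 0 -0.25; -0.002 -0.058 0.14 0 -0.25",
)

```text
time: 27.1
tcp_pos: [0.36, -0.3673, 0.058]
tcp_rot: [1.0, -0.002, 0.003, -0.007]
force: [-0.3, 0.9, 0.1]
grip_width: 0.374
```

```bash
python3 - <<'E'
from fit import *
c=snap('wrist','w28.png')
s=arm.get_state()
print(proj(c,[s['tcp_pos'],[*s['tcp_pos'][:2],.028]]))
to([.3592,-.371,.01],0)
E
```

```text
[[279.52462925 269.07026654]
 [279.19615545 247.75598493]]
t 27.15 tcp [ 0.3607 -0.3686  0.0602] phi -0.3 q6 -0.90 | shift [-0.0019  0.0029  0.0501] turn -0.3 tilt [ 0.009  0.011 -1.   ]
```

View pics/w28.png

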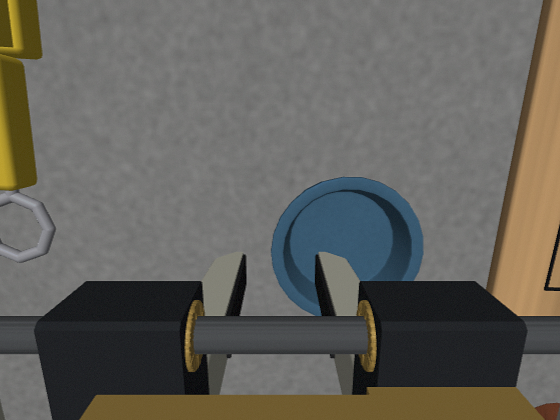

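Request:
carry_out(
  plan="-0.001 0.002 0.015 0 -0.25; -0.001 0.002 0.03 0 -0.25; -0.001 0.002 0.045 0 -0.25; -0.001 0.002 0.05 0 -0.25; -0.001 0.002 0.05 0 -0.25",
)

```text
time: 27.65
tcp_pos: [0.3603, -0.3702, 0.0104]
tcp_rot: [1.0, -0.002, 0.004, -0.005]
force: [-0.9, -0.2, 0.7]
grip_width: 0.375
```

Request:
carry_out(
  plan="0 0 0 0 -1; 0 0 0 0 -1; 0 0 0 0 -1; 0 0 0 0 -1; 0 0 0 0 -1",
  squeeze=45,
)

```text
time: 28.15
tcp_pos: [0.3606, -0.3704, 0.0109]
tcp_rot: [1.0, -0.002, 0.005, -0.005]
force: [-1.9, 1.5, 7.0]
grip_width: 0.113
```

Request:
carry_out(
  plan="0 0 -0.01 0 -1; 0 0 -0.03 0 -1; 0 0 -0.05 0 -1; 0 0 -0.07 0 -1; 0 0 -0.07 0 -1",
)

```text
time: 28.65
tcp_pos: [0.3606, -0.3721, 0.0834]
tcp_rot: [1.0, -0.002, 0.006, -0.003]
force: [0.9, 0.6, -2.5]
grip_width: 0.093
```

```bash
python3 - <<'E'
from fit import *
c=snap('wrist','w29.png')
to([.3592,-.371,.01],0)
c=snap('scene');crop(c,100,200,300,340,4,'s29.png')
E
```

```text
t 28.70 tcp [ 0.3602 -0.3716  0.0819] phi -0.3 q6 -0.91 | shift [-0.0017  0.      0.0719] turn -0.3 tilt [ 0.011  0.008 -1.   ]
```

View pics/w29.png

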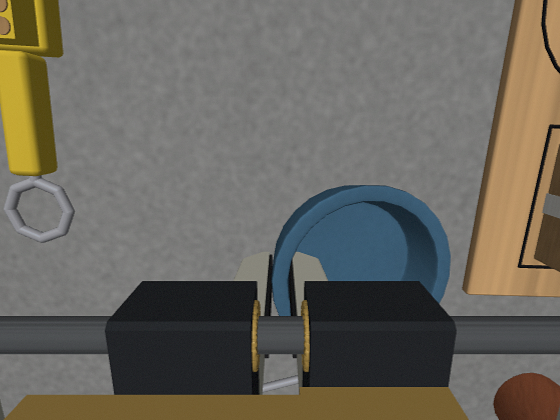

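View pics/s29.png

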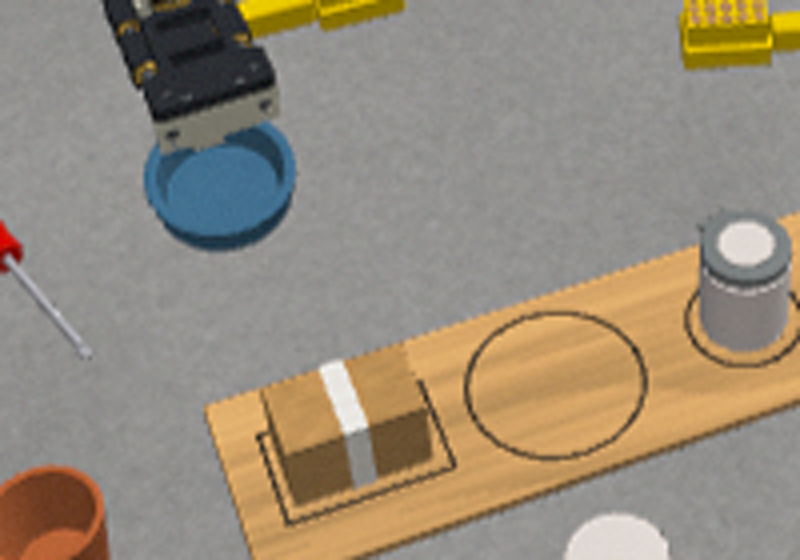

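```bash
python3 - <<'E'
from fit import *
to([.5375,-.230,.13],-2)
E
```

```text
t 28.75 tcp [ 0.3598 -0.371   0.0809] phi -0.3 q6 -0.91 | shift [ 0.1776 -0.1423 -0.0461] turn 1.7 tilt [ 0.01  0.01 -1.  ]
```

Request:
carry_out(
  plan="0 0 -0.046 0 -1; 0.04 -0.03 -0.046 0 -1; 0.08 -0.06 -0.046 0 -1; 0.11 -0.09 -0.046 0 -1; 0.14 -0.115 -0.046 0 -1",
)

```text
time: 29.25
tcp_pos: [0.5004, -0.2551, 0.1279]
tcp_rot: [1.0, -0.002, 0.004, -0.005]
force: [0.2, -0.4, -1.4]
grip_width: 0.092
```

```bash
python3 - <<'E'
from fit import *
to([.5375,-.230,.08],-2)
E
```

```text
t 29.25 tcp [ 0.5004 -0.2551  0.1279] phi -0.2 q6 -0.57 | shift [ 0.0367 -0.0247  0.0484] turn 1.8 tilt [ 0.007  0.011 -1.   ]
```

Request:
carry_out(
  plan="0.02 -0.012 0 0 -1; 0.037 -0.025 0 0 -1; 0.037 -0.025 0.02 0 -1; 0.037 -0.025 0.04 0 -1; 0.037 -0.025 0.048 0 -1",
)

```text
time: 29.75
tcp_pos: [0.5364, -0.2287, 0.0774]
tcp_rot: [1.0, -0.002, 0.002, -0.007]
force: [0.3, 0.4, -1.8]
grip_width: 0.094
```

```bash
python3 - <<'E'
from fit import *
to([.5375,-.230,.03],-2)
c=snap('wrist','w30.png')
c=snap('scene');crop(c,140,220,340,350,4,'s30.png')
E
```

```text
t 29.75 tcp [ 0.5364 -0.2287  0.0774] phi -0.2 q6 -0.50 | shift [0.0009 0.0019 0.0473] turn 1.8 tilt [ 0.003  0.013 -1.   ]
```

View pics/s30.png

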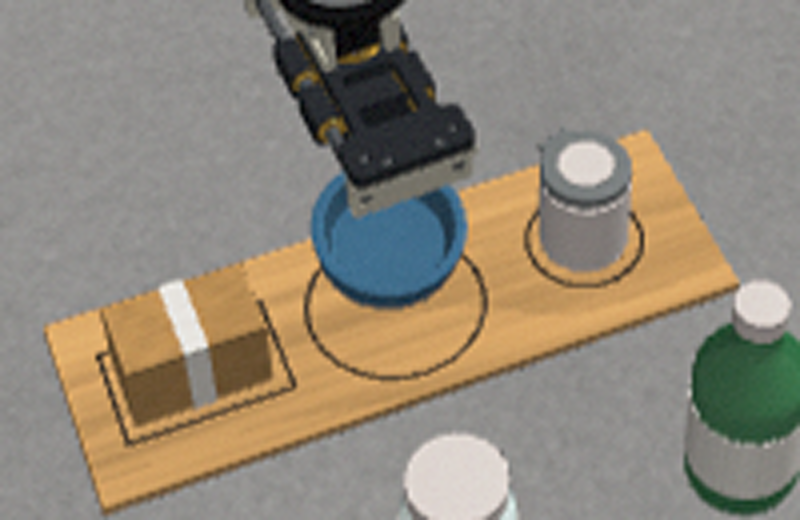

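View pics/w30.png

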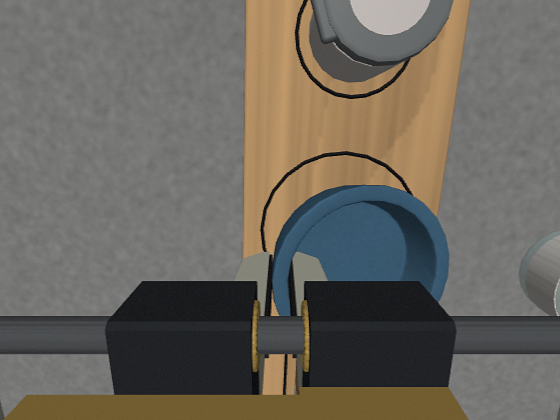

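Request:
carry_out(
  plan="0.001 0.002 0.015 0 -1; 0.001 0.002 0.028 0 -1; 0.001 0.002 0.034 0 -1; 0.001 0.002 0.037 0 -1; 0.001 0.002 0.04 0 -1",
)

```text
time: 30.35
tcp_pos: [0.5381, -0.2308, 0.0385]
tcp_rot: [1.0, -0.002, 0.002, -0.006]
force: [0.4, 0.3, -1.8]
grip_width: 0.086
```

```bash
python3 - <<'E'
from fit import *
to([.5375,-.230,.03],-2)
c=snap('scene');crop(c,190,240,310,340,6,'s31.png')
E
```

```text
t 30.35 tcp [ 0.5381 -0.2308  0.0385] phi -0.2 q6 -0.50 | shift [-0.0006 -0.0007  0.0085] turn 1.8 tilt [ 0.005  0.012 -1.   ]
```

View pics/s31.png

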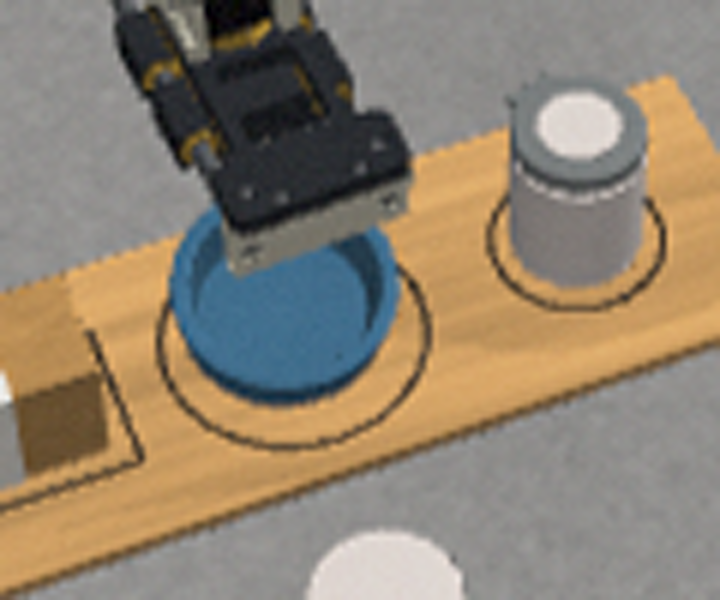

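Request:
carry_out(
  plan="-0.0005 0 0.003 0 -1; -0.0005 0 0.006 0 -1; -0.0005 0 0.008 0 -1; -0.0005 0 0.01 0 -1",
)

```text
time: 30.8
tcp_pos: [0.5376, -0.2309, 0.0289]
tcp_rot: [1.0, -0.002, 0.002, -0.006]
force: [-6.1, 0.6, 10.2]
grip_width: 0.096
```

Request:
carry_out(
  plan="0 0 0.003 0 -1; 0 0 0.003 0 -1",
)

```text
time: 31.0
tcp_pos: [0.5379, -0.2312, 0.0268]
tcp_rot: [1.0, -0.002, 0.003, -0.006]
force: [-6.7, 0.8, 11.8]
grip_width: 0.093
```

```bash
python3 - <<'E'
from fit import *
to([.5375,-.230,.022],-2)
c=snap('scene');crop(c,190,240,310,340,6,'s32.png')
E
```

```text
t 31.00 tcp [ 0.5379 -0.2312  0.0268] phi -0.2 q6 -0.50 | shift [-0.0004 -0.0012  0.0048] turn 1.8 tilt [ 0.006  0.011 -1.   ]
```

View pics/s32.png

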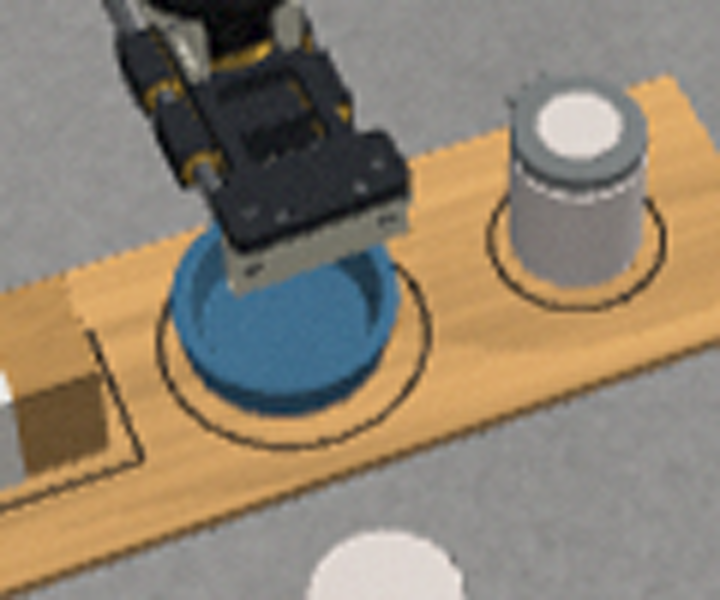

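Request:
carry_out(
  plan="0 0 0.001 0 -1; 0 0 0.002 0 -1; 0 0 0.003 0 -1",
  squeeze=5,
)

```text
time: 31.35
tcp_pos: [0.5379, -0.2312, 0.0238]
tcp_rot: [1.0, -0.002, 0.003, -0.006]
force: [-1.3, 0.5, 0.7]
grip_width: 0.121
```

Request:
carry_out(
  plan="0 0 0 0 -0.7; 0 0 0 0 -0.5; 0 0 0 0 -0.35; 0 0 0 0 -0.25; 0 0 0 0 -0.25",
)

```text
time: 31.85
tcp_pos: [0.538, -0.2312, 0.0238]
tcp_rot: [1.0, -0.002, 0.003, -0.006]
force: [0.1, 0.3, 0.7]
grip_width: 0.366
```

```bash
python3 - <<'E'
from fit import *
to([.5375,-.230,.022],-2)
c=snap('wrist','w33.png')
c=snap('scene');crop(c,190,240,310,340,6,'s33.png')
E
```

```text
t 31.85 tcp [ 0.538  -0.2312  0.0238] phi -0.2 q6 -0.50 | shift [-0.0005 -0.0011  0.0019] turn 1.8 tilt [ 0.006  0.011 -1.   ]
```

View pics/s33.png

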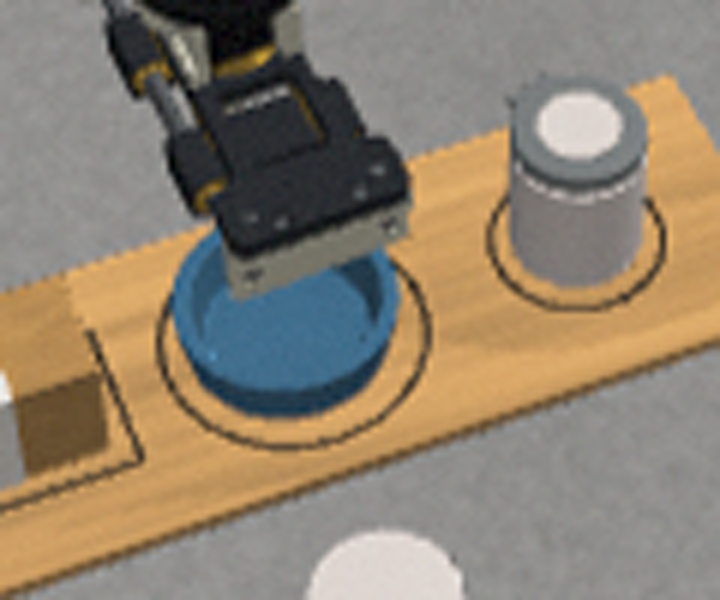

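View pics/w33.png

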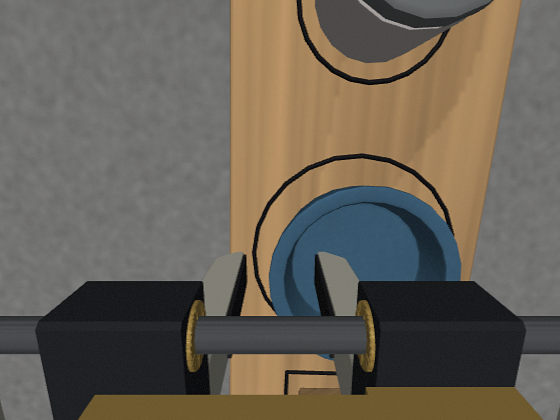

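Request:
carry_out(
  plan="0 0 -0.03 0 -0.25; 0 0 -0.08 0 -0.25; 0 0 -0.13 0 -0.25; 0 0.04 -0.17 0 -0.25; 0 0.08 -0.17 0 -0.25",
)

```text
time: 32.45
tcp_pos: [0.5385, -0.314, 0.1986]
tcp_rot: [1.0, -0.001, 0.006, -0.003]
force: [1.2, -0.6, -0.7]
grip_width: 0.379
```

Request:
carry_out(
  plan="0.03 0.04 -0.03 0 0.5; 0.03 0.04 -0.03 0 0.5; 0.03 0.04 -0.03 0 0.5",
)

```text
time: 32.75
tcp_pos: [0.5687, -0.3557, 0.2295]
tcp_rot: [1.0, -0.001, 0.007, -0.003]
force: [-0.1, 0.3, -0.5]
grip_width: 0.589
```

```bash
python3 - <<'E'
from fit import *
to([.5375,-.230,.022],-2)
c=snap('wrist','w34.png')
E
```

```text
t 32.75 tcp [ 0.5687 -0.3557  0.2295] phi -0.2 q6 -0.63 | shift [-0.0345 -0.1244  0.2078] turn 1.8 tilt [ 0.014  0.006 -1.   ]
```

View pics/w34.png

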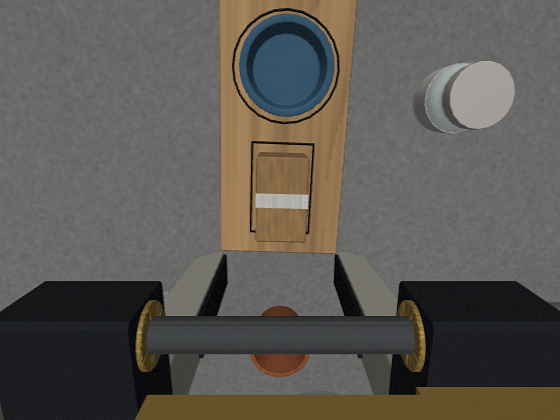

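```bash
python3 - <<'E'
from fit import *
c=snap('wrist'); k=[-4,0]
print('saucer rim',onz(c,np.array((287.5,65.5))+k,.038),'mark',onz(c,np.array((286,66.5))+k,.01))
T=onz(c,np.array([(257,155),(308,155),(307,241),(256,241)])+k,.065); print('carton',T.mean(0))
M=onz(c,np.array([(252.5,142.5),(313.5,144.5),(308,232),(251,232)])+k,.01); print('mark',M.mean(0))
for n in ('top','scene'):
    cc=snap(n,f'{n}35.png')
    for q in ('saucer','canister','carton','brush','frame'):
        for o in arm.cut_out(n,q)[:1]:
            print(n,q,round(o['conf'],2),np.round(o['bbox'],1))
E
```

```text
saucer rim [[ 0.57485029 -0.23139493  0.038     ]] mark [[ 0.57395293 -0.22820338  0.01      ]]
carton [ 0.56917476 -0.35480134  0.065     ]
mark [ 0.56873965 -0.35495092  0.01      ]
top saucer 0.64 [321.7 185.7  26.6  27.5]
top canister 0.8 [283.7 184.1  19.4  19.8]
top carton 0.52 [177.8 176.2  12.1  17. ]
top brush 0.8 [189.4 162.9  25.8  26.7]
top frame 0.79 [140.5 175.1  49.4  25.2]
scene saucer 0.98 [238.2 292.4  39.1  34.5]
scene canister 0.79 [287.5 271.2  22.   35.2]
scene carton 0.85 [184.5 306.2  39.   40.5]
scene brush 0.64 [166.4 201.4  63.5  30.9]
```

```bash
python3 - <<'E'
import cv2
i=cv2.imread('pics/top35.png'); cv2.imwrite('pics/top35c.png',cv2.resize(i[140:250,90:400],None,fx=2.5,fy=2.5,interpolation=cv2.INTER_CUBIC))
i=cv2.imread('pics/scene35.png'); cv2.imwrite('pics/scene35c.png',cv2.resize(i[220:360,130:400],None,fx=2.9,fy=2.9,interpolation=cv2.INTER_CUBIC))
E
```

```text
(no output)
```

View pics/top35c.png

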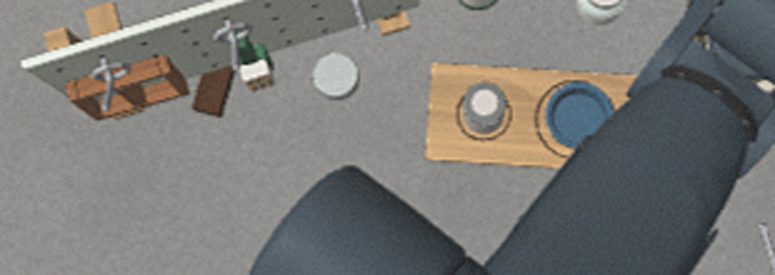

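View pics/scene35c.png

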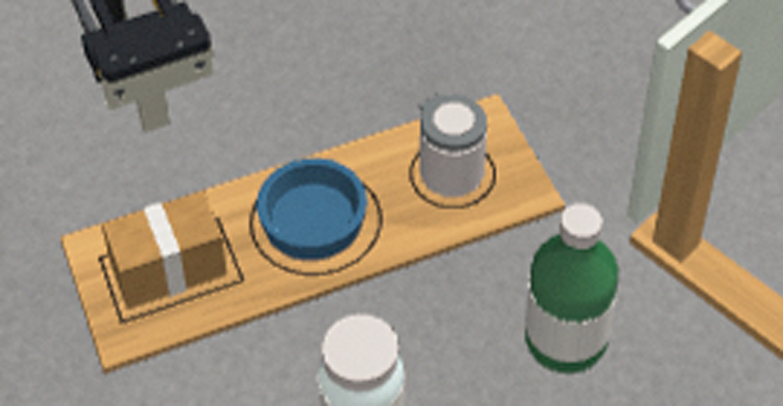

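```bash
python3 - <<'E'
from fit import *
to([.42,.16,.33],-70)
E
```

```text
t 33.45 tcp [ 0.5681 -0.3542  0.2287] phi -0.1 q6 -0.63 | shift [-0.1476 -0.5147 -0.0995] turn 69.9 tilt [ 0.013  0.007 -1.   ]
```

Request:
carry_out(
  plan="-0.15 -0.2 -0.1 35 0; -0.15 -0.2 -0.1 35 0; -0.15 -0.2 -0.1 35 0; -0.15 -0.2 -0.1 35 0; -0.15 -0.2 -0.1 35 0",
)

```text
time: 33.95
tcp_pos: [0.4266, -0.1676, 0.3217]
tcp_rot: [0.953, -0.304, 0.005, -0.005]
force: [-0.0, 0.6, 0.5]
grip_width: 0.503
```

```bash
python3 - <<'E'
from fit import *
to([.42,.16,.33],-70)
E
```

```text
t 33.95 tcp [ 0.4266 -0.1676  0.3217] phi -35.4 q6 0.13 | shift [-0.1952 -0.2633 -0.0061] turn 34.6 tilt [ 0.013  0.007 -1.   ]
```

Request:
carry_out(
  plan="-0.195 -0.263 0 35 0; -0.195 -0.263 0 35 0; -0.195 -0.263 0 35 0; -0.195 -0.263 0 35 0; -0.195 -0.263 0 35 0",
)

```text
time: 34.45
tcp_pos: [0.4233, 0.0501, 0.3233]
tcp_rot: [0.816, -0.577, 0.004, -0.007]
force: [1.7, 0.2, 0.0]
grip_width: 0.501
```

Request:
carry_out(
  plan="-0.07 0 0 0 0; -0.07 0 0 0 0; -0.07 0 0 0 0",
)

```text
time: 34.75
tcp_pos: [0.3991, 0.1182, 0.3237]
tcp_rot: [0.817, -0.576, 0.004, -0.007]
force: [0.3, -1.3, -0.6]
grip_width: 0.496
```

```bash
python3 - <<'E'
from fit import *
to([.42,.16,.33],-70)
c=snap('wrist'); im=c['pixels'].copy(); cv2.imwrite('pics/w36.png',im)
for i in range(3):
    q=proj(c,bw(BP,[roots()[i],bends()[i],tips()[i]]))+[4,0]; print(np.round(q,1).tolist())
E
```

```text
t 34.75 tcp [0.3991 0.1182 0.3237] phi -70.3 q6 1.40 | shift [-0.0324 -0.0338 -0.0057] turn -0.3 tilt [ 0.014  0.007 -1.   ]
[[42.7, -190.8], [50.5, -130.7], [-7.0, -96.4]]
[[290.5, -189.5], [290.1, -129.6], [291.1, -95.0]]
[[538.0, -188.3], [529.3, -128.4], [588.8, -93.6]]
```

View pics/w36.png

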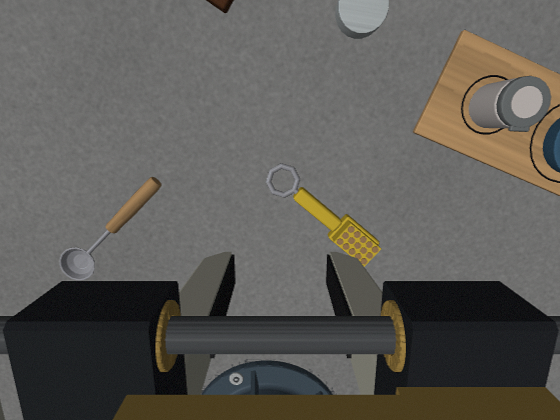

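Request:
carry_out(
  plan="-0.07 -0.04 -0.05 0 0; -0.07 -0.09 -0.06 0 0; -0.07 -0.095 -0.06 0 0; -0.07 -0.095 -0.06 0 0",
)

```text
time: 35.2
tcp_pos: [0.4677, 0.2154, 0.386]
tcp_rot: [0.817, -0.576, 0.004, -0.008]
force: [-0.3, -1.2, 0.0]
grip_width: 0.5
```

```bash
python3 - <<'E'
from fit import *
c=snap('wrist'); im=c['pixels'].copy(); cv2.imwrite('pics/w37.png',im)
for i in range(3):
    q=proj(c,bw(BP,[roots()[i],bends()[i],tips()[i]]))+[4,0]; print(np.round(q,1).tolist())
c=snap('top'); crop(c,90,120,400,240,2.5,'top37.png')
E
```

```text
[[192.0, 18.9], [194.1, 57.2], [178.9, 111.4]]
[[369.3, 19.6], [367.2, 57.9], [380.7, 112.2]]
[[546.4, 20.3], [540.0, 58.5], [582.3, 112.9]]
```

View pics/w37.png

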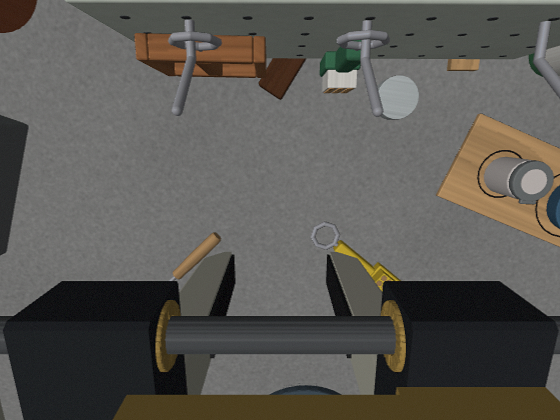

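View pics/top37.png

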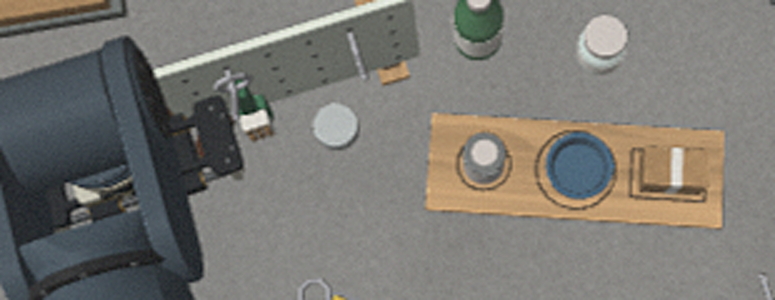

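```bash
python3 - <<'E'
from fit import *
c=snap('top'); crop(c,330,160,400,220,10,'top38.png')
a=np.radians(-2.1)
B=np.array([[-.025,-.042],[.025,-.042],[.025,.042],[-.025,.042]])@rot(a)[:2,:2].T+[.5717,-.3544]
f=10
for z in (.065,.01): print(z,np.round((proj(c,np.c_[B,np.full(4,z)])-[330,160])*f).tolist())
c=snap('scene'); crop(c,140,240,300,340,5,'s38.png')
for z in (.065,.01): print(z,np.round((proj(c,np.c_[B,np.full(4,z)])-[140,240])*5).tolist())
E
```

```text
0.065 [[423.0, 343.0], [426.0, 193.0], [169.0, 179.0], [164.0, 328.0]]
0.01 [[387.0, 375.0], [391.0, 231.0], [143.0, 217.0], [139.0, 361.0]]
0.065 [[124.0, 277.0], [154.0, 361.0], [334.0, 300.0], [300.0, 219.0]]
0.01 [[140.0, 347.0], [169.0, 430.0], [343.0, 369.0], [310.0, 289.0]]
```

View pics/top38.png

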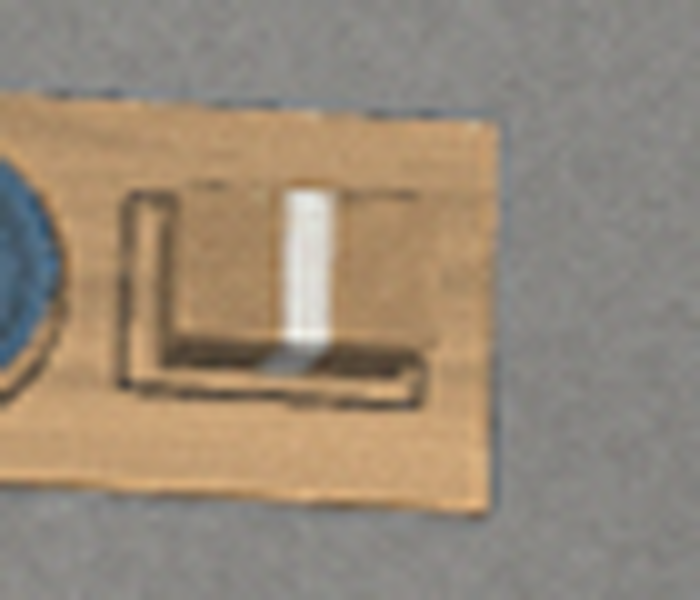

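View pics/s38.png

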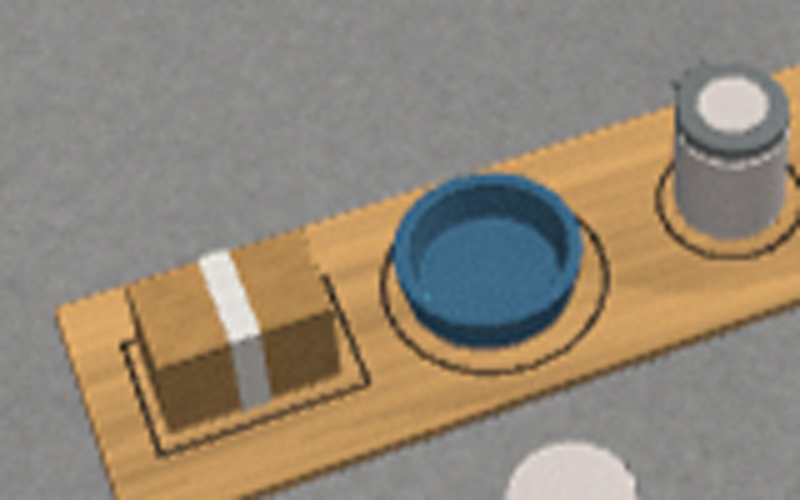

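```bash
python3 - <<'E'
from fit import *
t=np.linspace(0,2*np.pi,60)
def ext(c,xy,rz):
    P=np.vstack([np.c_[xy[0]+r*np.cos(t),xy[1]+r*np.sin(t),np.full(60,z)] for r,z in rz]); q=proj(c,P); lo,hi=q.min(0),q.max(0); return np.round(np.r_[(lo+hi)/2,hi-lo],1)
for n in ('top','scene'):
    c=snap(n)
    for q,xy,rz in (('canister',(.5808,-.1045),((.028,.01),(.028,.082))),('saucer',(.5765,-.230),((.041,.01),(.046,.038)))):
        o=arm.cut_out(n,q); print(n,q,'pred',ext(c,xy,rz),'seen',[(round(x['conf'],2),np.round(x['bbox'],1).tolist()) for x in o[:2]])
    for q in ('tin','pot','jar','bottle','spoon','block','screwdriver'):
        o=arm.recognise(n,q); print(n,q,[np.round(x['bbox'][:2]).tolist() for x in o[:2]])
print(arm.get_state()['time'])
E
```

```text
top canister pred [283.1 182.7  17.3  21.4] seen [(0.64, [283.5, 183.7, 15.4, 20.4])]
top saucer pred [320.6 185.7  27.7  27.1] seen [(0.91, [323.5, 184.1, 26.2, 30.9])]
top tin []
top pot [[413.0, 186.0]]
top jar [[331.0, 139.0]]
top bottle [[283.0, 130.0]]
top spoon []
top block [[323.0, 185.0]]
top screwdriver [[410.0, 274.0]]
scene canister pred [285.7 269.1  23.5  36.5] seen [(0.96, [288.3, 271.4, 23.2, 33.9])]
scene saucer pred [237.4 290.6  38.7  36.3] seen [(0.78, [236.7, 292.1, 39.6, 29.3]), (0.58, [112.3, 334.9, 34.5, 35.3])]
scene tin []
scene pot [[109.0, 334.0]]
scene jar [[257.0, 351.0]]
scene bottle [[328.0, 320.0]]
scene spoon [[360.0, 158.0], [238.0, 293.0]]
scene block [[417.0, 248.0], [237.0, 302.0]]
scene screwdriver [[95.0, 261.0]]
36.4
```

Request:
carry_out(
  plan="0 0.03 0 0 0; 0 0.06 0 0 0; 0 0.06 0 0 0; 0 0.06 0 0 0; 0 0.06 0 0 0",
)

```text
time: 36.9
tcp_pos: [0.409, 0.1944, 0.3843]
tcp_rot: [0.817, -0.576, 0.004, -0.007]
force: [0.7, -0.2, -0.3]
grip_width: 0.499
```

Request:
carry_out(
  plan="0 0 0 0 0; 0 0 0 0 0; 0 0 0 0 0; 0 0 0 0 0; 0 0 0 0 0",
)

```text
time: 37.4
tcp_pos: [0.409, 0.1944, 0.3842]
tcp_rot: [0.817, -0.576, 0.004, -0.007]
force: [-0.5, 0.3, 0.7]
grip_width: 0.501
```

Request:
carry_out(
  plan="0 0 0 0 0; 0 0 0 0 0; 0 0 0 0 0; 0 0 0 0 0; 0 0 0 0 0",
)

```text
time: 37.9
tcp_pos: [0.409, 0.1945, 0.3842]
tcp_rot: [0.817, -0.576, 0.004, -0.007]
force: [-0.1, 0.2, 0.3]
grip_width: 0.504
```

```bash
python3 - <<'E'
from fit import *
snap('scene','s40.png')
c=snap('top','t40.png')
E
```

```text
(no output)
```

View pics/s40.png

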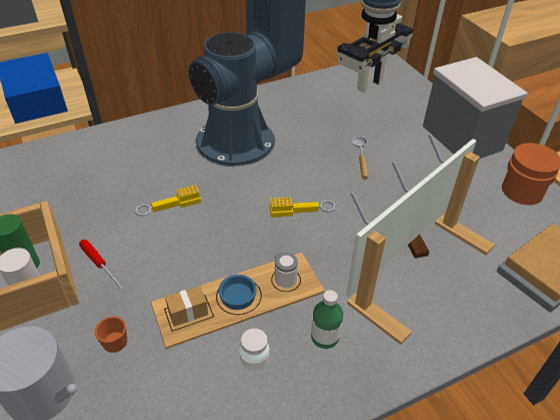

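View pics/t40.png

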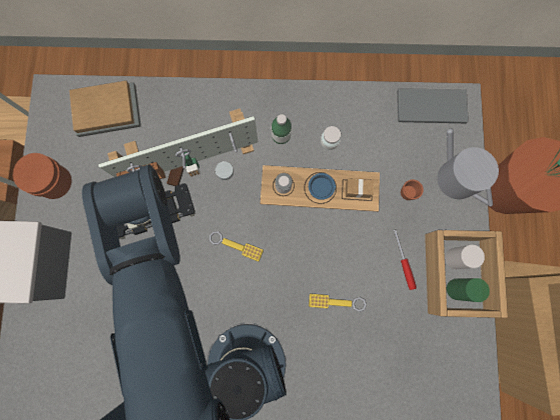

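The last pictures show all three items inside their outlines on the layout board: carton (185,307), saucer (238,292) and canister (286,271) in the scene view. The pot, jar, bottle, tin, block, spoon, screwdriver and both yellow brushes are where they started.

```bash
python3 -c "
from bench import arm
print(arm.sign_off())"
```

```text
the job is handed in; nothing more can be done
None
```

I handed in the job at about 38 s of the 210 s allowed. No scoop was out this time, so there were two tools and three items to place.

**Tools:** The green brush hangs on the middle peg and the feeder frame on the left peg. The last wrist picture showed both rings just behind the bend on the level stub. I estimate the ring centres at about 20 mm from the bend, within the 40 mm limit.

**Layout board:** I measured each position after placing it:
- **Carton:** within about 2 mm of its rectangle's centre, and its edges matched the aligned prediction in the top view.
- **Saucer:** flat, about 3 mm from its circle's centre.
- **Canister:** looks centred and upright. The network's box for it in the scene view was 2–3 pixels (about 6 mm) off my prediction, but the top view and the gap around the circle agreed with the placing.

**Checks that failed or disagreed:**
- The networks did not find the tin in the last check, and found the spoon in only one of the two views. I confirmed both by eye, the tin in the last top picture and the spoon in the scene view.
- The wrist camera was off sideways by about 4 pixels, which I corrected for.
- The carton looked shifted once in the top view, but that was only perspective.

I saw nothing knocked aside at any point, and the other things, including both yellow brushes, stayed where they were. The gripper was clear of everything at hand-in.

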